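# Clear and zero the bench scale

### The arm

A 7-joint arm with a two-finger parallel gripper is mounted at the origin on a cart in front of the work surface, level with it; the furniture and walls round the work are solid. World frame = base frame: x ahead of the robot, y to its left, z up, the work surface at z = 0. Lengths are in m, angles in rad, forces in N, time in s.
With the tool pointing down it reaches from about 0.425 to 0.875 m from the base axis. Payload 4.7 kg.
Tool frame: the origin (TCP) lies at the very end of the fingers, on their centre line; the grasp point (between the pads) lies 19 mm behind it; z points along the fingers, y is the line along which they close (so a half turn about z gives the same grasp; the last joint's range is limited). The gripper opens to 87 mm and grips with 3 to 60 N. Pads are 19 mm wide; open, the fingers measure 117 mm over their backs; the gripper's body (75 mm by 190 mm) begins 51 mm behind the grasp point.
Start: joints at [0.014, 0.321, -0.07, 1.45, 0.023, 1.371, -0.057], TCP at [0.65, -0, 0.223] pointing down, gripper open.
Joint ranges: [-2.86, 2.86], [-0.3, 2.09], [-1.38, 1.24], [0.06, 2.45], [-1.56, 4.7], [0.09, 2.05], [-2.69, 2.69]. Speed limits (rad/s): [2.57, 2.57, 3.14, 3.14, 3.14, 3.14, 3.14].

### API

Orientations are given as a rotation vector (axis times angle).
In Python, from bench import ctrl, vision gives the robot as it stands.
- The arm moves only by the tool jog_arm, never from a script. Its argument "increments" is a list of rows, each an object of numbers: "tx", "ty", "tz": the shift along the tool's x, y, z in mm; "wx", "wy", "wz": the turn, a rotation vector about the tool's x, y, z in rad; "gripper": the opening, from 0 (shut) to 1 (fully open). In form: [{"tx": .., "ty": .., "tz": .., "wx": .., "wy": .., "wz": .., "gripper": ..}, ...]. A call has exactly 5 rows; each row is the pose to reach, as a shift and turn from the pose commanded when the call began, along the tool's axes at that moment; what a row does not reach only later rows make up. A row lasts 1/12 s, in which the tool goes at most 41.7 mm and 7.16 degrees, less where a joint would pass 70% of its speed; a pose out of reach is approached as far as the arm can. A call with a gripper value outside its range is refused whole. The fingers move at their own pace and stop on an object; "grip_force" is the grip in N (left out, the last holds). Time passes only in rows, so rows that repeat a pose let the fingers close, or fill a call up. It gives the time, the measured TCP pose, the force, the opening and the grip force at its end, in the units of the state.
- ctrl.get_state(): the state, without advancing time (a new reading comes with each control period).
- vision.get_image(name): name is "scene" or "side" or "wrist"; returns a dict with "color" (480x640x3 uint8, blue, green, red), "fx", "fy", "cx", "cy" (pixels), "extrinsics" (4x4, takes a point from world to camera coordinates). Camera axes: x right, y down, z forward; pixel columns grow to the right and rows downward; lengths in m; the calibration is good to about 2 mm. The wrist camera is an equidistant fisheye: a pixel r from the principal point sees the ray r / f radians off the axis. A picture is of the moment at which its call begins. There is no depth.
- ctrl.close_job(): hands the job in; it is judged then, once.
Trained networks look in the newest picture that a camera, given by its name, has taken for a name from the list of things; names that differ only in an ending like _2 or _b are one class to them, and where a whole thing is asked for, a point or a joint stands for the part that bears it (a point fixed in the world has none). Each returns a list of dicts, best first, with "conf" (0 to 1); they miss things now and then, are a little off and sometimes report something else, mostly with a low value. They report only what shows in the picture. A call takes as long as a camera call. They do not tell look-alikes from the thing itself.
- vision.spot_in(camera, thing): "bbox" ([left, top, right, bottom] in pixels, round what is visible of it).
The state is a dict: "time": time; "joint_positions": joint angles; "qd": joint speeds; "joint_torque": joint torques, N m; "position": TCP position; "tool_rot": TCP orientation; "ft_force": force on the tool from outside, world axes, zero at the start; "torque": the same for the moment, N m; "grip_width": opening from 0.0 (shut) to 1.0 (fully open); "grip_force": force on a finger pad.
Only numpy, scipy, OpenCV 4.12 (cv2) and the standard library are available. Lean on these libraries where they do the work, as an engineer would, in place of code of your own. Each camera call takes 0.05 s, during which the arm holds its last target. There are 200 camera calls.

### The job

Get the bench scale ready for the next weighing. The three offcuts on its pan are tacky with glue, so keep the gripper off them: take the push block by its grip, sweep all three off the pan into the plywood scrap tray beside it, and stand the push block back upright on the bench. Then, with the pan empty, zero the scale: press the wide key under the dust hood until you feel it give and keep it down for a good second, with never more than 20 N on the display head, and without pressing the small keys or knocking the other things on the bench about.

Things in the scene. Friction and masses are not known exactly. Their poses are not given: they have to be found in the camera images.
- pan_centre (a point): Centre of the top face of the flat rimless steel pan of a low grey bench scale that is fixed while you work; 62 mm above the bench. x points from the pan to the display head behind it, y to the left seen from the front, z up. The pan is 210 mm (x) by 200 mm (y). The display head stands behind the pan (from x = 110 mm on) and is up to 225 mm wide and 270 mm high over the bench.
- head_hinge (a point): Middle of the stiff hinge (parallel to y) of the grey display head; axes as pan_centre. The head's panel normal n leans from vertical towards the front (-x) by 33 to 49 degrees, 41 on average: today's angle is not reported, see or feel it; pressing will not shift it. u points up the slope. A 4 mm dust hood over the whole 220 mm width: inner face at u 94 mm (lip 90), front edge n 85 mm, panel n 30 mm.
- wide_key (a joint): Travel (m) of the wide white zero key on the head, 66 mm (y) by 34 mm (u), centre at y -58, u 50 mm from head_hinge, face at n 33 mm; small dark display and small keys are at its left. Because of the hood it must be reached with the tool tilted about along n. A dome holds it: still below 5 N, then gives; down when beyond 0.0008 m (6.6 N), hard stop at 0.002 m (9 N); springs back.
- small_key_0 (a joint): Travel (m) of the leftmost of three small white keys under the display, 24 mm (y) by 16 mm (u), same force as the wide key, centre at y 86, u 32 mm from head_hinge; not to be pressed.
- small_key_1 (a joint): The same for the middle small key, y 50, u 32 mm; not to be pressed.
- small_key_2 (a joint): The same for the small key nearest the wide key, y 14, u 32 mm; not to be pressed.
- tray: Empty plywood scrap tray standing close beside the pan, at its left or its right, fixed while you work. Origin on the bench under its centre; outside 210 mm (x) by 130 mm (y) by 50 mm high, walls and floor 6 mm. There is a gap of 8 to 14 mm between pan and tray.
- push_block_grip (a point): Push block of beech, about 0.3 kg: a sole 180 mm (its x) by 40 mm (its y) by 36 mm high, with a standing grip on its middle, 24 mm thick (y), 112 mm long (x), from 36 mm up to 101 mm above the bench. This point is inside the grip, 75 mm above the underside, over the middle of the sole; z is up. It stands upright on the bench at the left or at the right of the work.
- offcut_tall_centre (a point): Pine offcut 50 x 54 x 48 mm high, loose on the pan; this is its centre.
- offcut_small_centre (a point): Pine offcut 42 x 48 x 46 mm high, loose on the pan; this is its centre.
- offcut_flat_centre (a point): Pine offcut 45 x 65 x 30 mm high, loose on the pan; this is its centre.
- screw_tray_centre (a point): Centre of the blue parts tray with screws, 100 x 150 x 32 mm, standing loose at the pan's other side; a bystander, leave it alone.
- block_plane_centre (a point): Iron block plane, 46 x 150 x 54 mm, 20 mm above its underside; a bystander on the side away from the push block.
- jar_centre (a point): Middle of the tin can with pencils and brushes, 67 mm across, 161 mm high; a bystander.
- wax_tin_centre (a point): Centre of the small round tin, 57 mm across, 34 mm high; a bystander.
Not all that is in view belongs to the job. What is shaped like the part that bears offcut_flat_centre but blue or white is not meant.

How it is judged:
By the outcome, as a careful person would: the job done as asked, in the order asked, and still so for the second after the job is handed in, with the robot touching nothing.
It also fails if it takes over 72 s, if anything falls off the work surface, if the arm or the gripper's body presses on something with over 40 N, if the wrist force passes 120 N, or if a joint passes its speed limit or range.

## Working session

There is one attempt and no reset: what is moved stays moved. The work goes in short steps, Python scripts to look and compute and a tool call to move; the robot and the scene stay as the last step left them, time stands still between calls to the robot, and variables do not carry over. Pictures are saved under pics/ and viewed, at most 10 in all, crops included, and the job is handed in when it is done.

Besides the shell and the picture viewer there is one more tool, called after ">>>" as a command line: name --argument value ..., lists and objects as JSON in quotes. jog_arm: Moves the arm, as the interface text tells. Its arguments: {"type":"object","properties":{"increments":{"type":"array"},"grip_force":{"type":"number"}},"required":["increments"]}

```bash
ls; mkdir -p pics; cat > h.py <<'E'
import numpy as np, cv2
from bench import ctrl, vision
from scipy.spatial.transform import Rotation as R
def ray(im,u,v):
    E=np.array(im["extrinsics"]);Rm=E[:3,:3];t=E[:3,3]
    d=np.array([(u-im["cx"])/im["fx"],(v-im["cy"])/im["fy"],1.]);
    return -Rm.T@t, Rm.T@d
def onz(im,u,v,z):
    o,d=ray(im,u,v); return o+d*(z-o[2])/d[2]
def proj(im,p):
    E=np.array(im["extrinsics"]);c=E[:3,:3]@np.array(p)+E[:3,3]
    return np.array([im["fx"]*c[0]/c[2]+im["cx"],im["fy"]*c[1]/c[2]+im["cy"]])
def tri(a,pa,b,pb):
    o1,d1=ray(a,*pa);o2,d2=ray(b,*pb);d1/=np.linalg.norm(d1);d2/=np.linalg.norm(d2)
    s=np.linalg.lstsq(np.c_[d1,-d2],o2-o1,rcond=None)[0]
    p,q=o1+s[0]*d1,o2+s[1]*d2; return (p+q)/2,np.linalg.norm(p-q)
E
python3 - <<'E'
from h import *
import pickle
ims={}
for n in ["scene","side"]:
    im=vision.get_image(n);ims[n]=im;cv2.imwrite(f"pics/{n}0.png",im["color"])
    o,d=ray(im,320,240);print(n,o.round(3),(d/np.linalg.norm(d)).round(2),im["fx"])
    for t in ["push_block_grip","wide_key","tray","offcut_tall_centre","offcut_small_centre","offcut_flat_centre","screw_tray_centre","block_plane_centre","jar_centre","wax_tin_centre","small_key_0"]:
        print(t,[(np.round(x["bbox"]).astype(int).tolist(),round(x["conf"],2)) for x in vision.spot_in(n,t)[:3]])
pickle.dump(ims,open("ims0.pkl","wb"))
print(ctrl.get_state())
E
```

```text
pics
scene [-0.472  0.584  0.756] [ 0.75 -0.45 -0.49] 453.01767935556626
push_block_grip [([411, 212, 425, 250], 0.63)]
wide_key [([322, 186, 340, 199], 0.77)]
tray [([352, 227, 425, 284], 0.76)]
offcut_tall_centre [([327, 228, 347, 252], 0.8)]
offcut_small_centre [([316, 241, 336, 262], 0.85)]
offcut_flat_centre [([286, 308, 307, 332], 0.84), ([340, 245, 366, 264], 0.75), ([352, 220, 370, 236], 0.61)]
screw_tray_centre [([250, 262, 314, 305], 0.82)]
block_plane_centre [([172, 307, 233, 332], 0.84)]
jar_centre [([173, 235, 196, 287], 0.83)]
wax_tin_centre [([374, 212, 390, 226], 0.67)]
small_key_0 []
side [ 0.261 -0.8    0.796] [ 0.26  0.75 -0.62] 465.2996689059488
push_block_grip [([292, 390, 390, 469], 0.97), ([429, 365, 464, 400], 0.74)]
wide_key [([374, 228, 398, 253], 0.61), ([289, 276, 304, 300], 0.56)]
tray [([272, 312, 387, 397], 0.71)]
offcut_tall_centre [([323, 262, 348, 291], 0.84)]
offcut_small_centre [([299, 252, 316, 279], 0.56), ([250, 186, 267, 225], 0.54)]
offcut_flat_centre [([407, 327, 428, 358], 0.76), ([288, 276, 305, 302], 0.67), ([217, 245, 244, 267], 0.66)]
sc
[... 327 characters left out ...]
1.2, 'joint_positions': array([ 0.0140703 ,  0.32097851, -0.07010901,  1.4504647 ,  0.02256548,
        1.37081263, -0.05690602]), 'qd': array([ 0.00055675,  0.00095226, -0.00078179, -0.00021897, -0.00104043,
        0.00158865,  0.00129638]), 'joint_torque': array([ 4.16022285e-04, -4.91105855e+01, -4.02233675e-01, -3.12771928e+01,
       -6.34025806e-02,  3.37307097e-02,  3.24275902e-05]), 'position': array([6.50031434e-01, 1.25636951e-05, 2.22618302e-01]), 'tool_rot': array([2.22132851e+00, 2.22142538e+00, 1.28841005e-04]), 'ft_force': array([0.76621828, 0.29776023, 0.51608397]), 'torque': array([-0.00141198, -0.01545226, -0.02158771]), 'grip_force': 0.0, 'grip_width': 0.9995184465876618}
```

```bash
python3 - <<'E'
import cv2
a=cv2.imread("pics/scene0.png")[140:350,160:440]; cv2.imwrite("pics/s1.png",cv2.resize(a,(800,600),interpolation=cv2.INTER_CUBIC))
a=cv2.imread("pics/side0.png")[150:480,190:500]; cv2.imwrite("pics/d1.png",cv2.resize(a,None,fx=1.8,fy=1.8,interpolation=cv2.INTER_CUBIC))
E
```

```text
(no output)
```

View pics/s1.png

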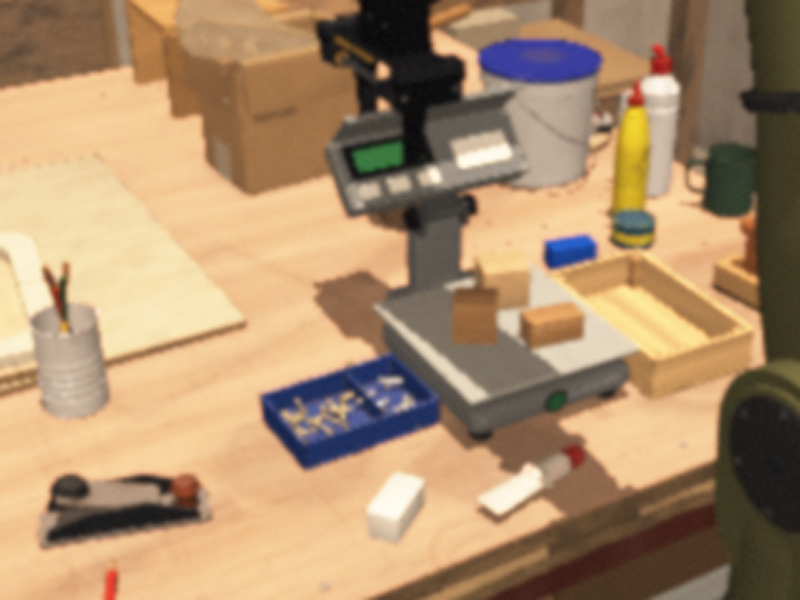

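View pics/d1.png

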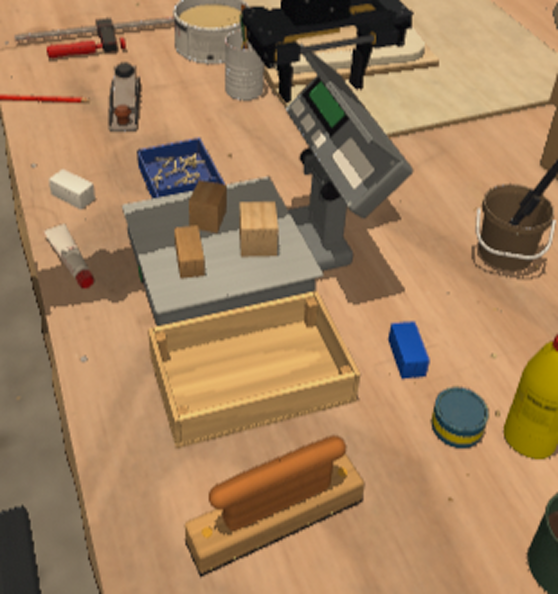

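```bash
cat >> h.py <<'E'
from scipy.optimize import least_squares
S1=lambda p:(p[0]/2.857+160,p[1]/2.857+140)
D1=lambda p:(p[0]/1.8+190,p[1]/1.8+150)
def fit(obs,x0):
    # obs: list (im, pix, local xyz)
    def res(q):
        c,s=np.cos(q[2]),np.sin(q[2]);r=[]
        for im,px,l in obs: r+=list(proj(im,[q[0]+c*l[0]-s*l[1],q[1]+s*l[0]+c*l[1],l[2]])-px)
        return r
    f=least_squares(res,x0,loss="soft_l1");return f.x,np.round(res(f.x),1)
E
python3 - <<'E'
from h import *
import pickle
I=pickle.load(open("ims0.pkl","rb"));S,D=I["scene"],I["side"]
a,b=.105,.1
pan=[(S,S1(p),l) for p,l in [((376,305),(a,b,.062)),((470,405),(-a,b,.062)),((635,350),(-a,-b,.062)),((535,270),(a,-b,.062))]]
pan+=[(D,D1(p),l) for p,l in [((157,305),(-a,-b,.062)),((125,205),(-a,b,.062)),((272,178),(a,b,.062)),((323,270),(a,-b,.062))]]
print("pan",fit(pan,[.65,0,0]))
a,b=.105,.065
t=[(S,S1(p),l) for p,l in [((750,325),(-a,-b,.05)),((655,370),(-a,b,.05)),((552,270),(a,b,.05)),((635,252),(a,-b,.05))]]
t+=[(D,D1(p),l) for p,l in [((150,328),(-a,b,.05)),((318,296),(a,b,.05)),((357,375),(a,-b,.05)),((178,422),(-a,-b,.05))]]
print("tray",fit(t,[.65,-.2,0]))
a,b=.09,.02
k=[(D,D1(p),l) for p,l in [((200,553),(-a,-b,.036)),((187,527),(-a,b,.036)),((362,485),(a,-b,.036)),((345,456),(a,b,.036)),((203,573),(-a,-b,0)),((363,500),(a,-b,0))]]
print("block",fit(k,[.55,-.3,.2]))
for n,sp,dp in [("key",(480,150),(353,163)),("knobL",(412,217),(307,158)),("knobR",(467,206),(340,215)),("tall",(502,280),(259,228)),("small",(475,316),(208,206)),("flat",(552,325),(190,251)),("hoodR",(515,93),(411,165)),("panelRbot",(525,172),(358,213)),("panelLbot",(350,213),(290,120))]:
    p,e=tri(S,S1(sp),D,D1(dp));print(n,p.round(3),round(e,4))
v=cv2.resize(D["color"][330:480,270:400],None,fx=4,fy=4,interpolation=cv2.INTER_CUBIC)
cv2.imwrite("pics/blk.png",v)
v=np.hstack([cv2.resize(S["color"][165:225,265:350],(425,300),interpolation=cv2.INTER_CUBIC),cv2.resize(D["color"][150:300,325:435],None,fx=3,fy=3,interpolation=cv2.INTER_CUBIC)[:300]])
cv2.imwrite("pics/head.png",v)
E
```

```text
pan (array([ 0.49789091, -0.05314078, -0.03682322]), array([-1.5, -1.7, -1. , -2.5,  1.5, -1.7, -1.4, -3.9, -1.5,  3.9, -1.4,
       -1. , -0.3, -1.1,  0.4,  3. ]))
tray (array([ 0.4811026 , -0.22959559, -0.03420635]), array([ 1.3,  0.2, -0.2, -4.6, -2.8, -0.1,  0.7, -2.5, -1. ,  0.4,  0.3,
       -2.8,  2.6, -0. , -1.9, -0.1]))
block (array([ 0.44718334, -0.39817315,  0.10700209]), array([-0. ,  2. , -1.9, -4.5,  2.9, -1.9,  0.8, -3.8, -1.3,  1.4,  0.3,
        0.7]))
key [ 0.644 -0.113  0.19 ] 0.0034
knobL [ 0.629 -0.02   0.135] 0.0012
knobR [ 0.644 -0.105  0.115] 0.0182
tall [ 0.542 -0.079  0.086] 0.0046
small [ 0.495 -0.016  0.084] 0.004
flat [ 0.451 -0.082  0.076] 0.0047
hoodR [ 0.679 -0.181  0.231] 0.0005
panelRbot [ 0.63  -0.164  0.158] 0.0041
panelLbot [0.634 0.049 0.152] 0.0084
```

View pics/blk.png

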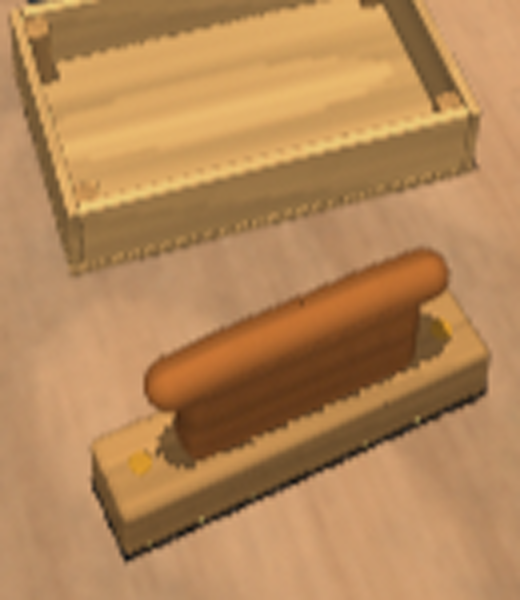

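View head.

View pics/head.png

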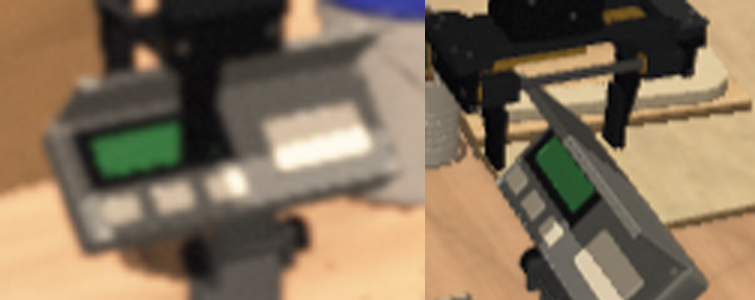

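```bash
cat > fit2.py <<'E'
from h import *
import pickle
I=pickle.load(open("ims0.pkl","rb"));S,D=I["scene"],I["side"]
B=lambda p:(p[0]/4+270-.4,p[1]/4+330-.4)
a,b=.09,.02
k=[(D,B(p),l) for p,l in [((127,515),(-a,-b,.036)),((93,448),(-a,b,.036)),((490,355),(a,-b,.036)),((453,293),(a,b,.036)),((127,558),(-a,-b,0)),((487,392),(a,-b,0)),((95,482),(-a,b,0))]]
blk,r=fit(k,[.55,-.3,.2]);print("block",blk,r)
a,b=.105,.065
t=[(D,B(p),l) for p,l in [((80,213),(-a,-b,.05)),((75,270),(-a,-b,0)),((477,118),(a,-b,.05)),((470,168),(a,-b,0)),((12,12),(-a,b,.05))]]
t+=[(D,D1(p),l) for p,l in [((318,296),(a,b,.05))]]+[(S,S1(p),l) for p,l in [((750,325),(-a,-b,.05)),((655,370),(-a,b,.05)),((635,252),(a,-b,.05))]]
tr,r=fit(t,[.48,-.22,0]);print("tray",tr,r)
HS=lambda p:(p[0]/5+265-.4,p[1]/5+165-.4)
HD=lambda p:((p[0]-425)/3+325-.3,p[1]/3+150-.3)
ky=[(-.025,.067),(-.025,.033),(-.091,.033),(-.091,.067)]
obs=[(S,HS(p),l+(.033,)) for p,l in zip([(265,122),(280,168),(370,152),(355,108)],ky)]
obs+=[(D,D1(p),l+(.033,)) for p,l in zip([(348,137),(333,153),(363,190),(375,172)],ky)]
obs+=[(S,HS(p),(y,.032,.033)) for p,y in zip([(123,209),(172,196),(228,184)],[.086,.05,.014])]
obs+=[(D,HD(p),(y,.032,.033)) for p,y in zip([(516,180),(533,205),(550,233)],[.086,.05,.014])]
def pt(q,l):
    th,yaw=q[3],q[4];y,u,n=l
    p=np.array([u*np.cos(th)-n*np.sin(th),y,u*np.sin(th)+n*np.cos(th)])
    return q[:3]+R.from_euler("z",yaw).apply(p)
def res(q): return np.array([proj(im,pt(q,l))-px for im,px,l in obs]).ravel()
f=least_squares(res,[.64,-.05,.12,.7,-.035],loss="soft_l1");q=f.x
J=f.jac;print("head",q.round(4),np.degrees(q[3:]).round(1),res(q).round(1),"sd",np.sqrt(np.diag(np.linalg.inv(J.T@J))).round(4))
print("key",pt(q,(-.058,.05,.033)))
c,s=np.cos(q[4]),np.sin(q[4])
def topan(x,y,p=(.498,-.053)): 
    d=np.array([x-p[0],y-p[1]]);return c*d[0]+s*d[1],-s*d[0]+c*d[1]
print(topan(tr[0],tr[1]),topan(q[0],q[1]))
for cr,n in [(lambda im:im["color"],"o")]:
    v=D["color"].copy()
    def L(A,Bp,c=(0,0,255)): cv2.line(v,tuple(int(x) for x in (proj(D,A)*16)),tuple(int(x) for x in (proj(D,Bp)*16)),c,1,cv2.LINE_AA,4)
E
python3 fit2.py
```

```text
block [ 0.44705301 -0.39896625  0.10941932] [-0.1  1.4 -0.8 -2.7  2.  -0.5 -0.3 -3.   0.2  1.2  0.7  1.1 -0.7 -0.5]
tray [ 0.48148036 -0.22686324 -0.03064154] [-2.7  0.4 -0.5  1.7  1.7 -2.1  0.9  0.9 -0.5 -0.8 -0.2 -3.9  0.6  0.3
 -0.9 -4.4 -0.1 -2.4]
head [ 0.636  -0.0559  0.1333  0.8492 -0.0036] [48.7 -0.2] [-0.5 -0.6  0.1  0.3 -0.  -0.7 -0.6 -1.8  1.4 -0.1 -0.8  2.3 -4.6  0.3
 -0.1 -1.4 -0.3 -0.1  0.5  0.  -0.3 -0.  -0.1  0.5  0.   0.6  0.5  0.1] sd [0.0052 0.0011 0.0011 0.096  0.0187]
key [ 0.64404361 -0.11395467  0.19260549]
(np.float64(-0.015900747674754707), np.float64(-0.17392093735320474)) (np.float64(0.13800758718469372), np.float64(-0.0024345066747498683))
```

```bash
cat >> h.py <<'E'
def tool(yaw,tilt=0,hy=0):
    "tx along yaw, tool z down, then leaned by tilt towards heading hy (tool z gets +x comp)"
    r=R.from_matrix(np.array([[np.cos(yaw),np.sin(yaw),0],[np.sin(yaw),-np.cos(yaw),0],[0,0,-1.]]))
    return R.from_rotvec(-tilt*np.array([-np.sin(hy),np.cos(hy),0]))*r
def plan(wps,start=None):
    if start is None:
        s=ctrl.get_state();start=(s["position"],R.from_rotvec(s["tool_rot"]))
    p,r=start
    for P,Q in wps:
        P=np.array(P,float)
        print("t",(r.inv().apply(P-p)*1000).round(1),"w",(r.inv()*Q).as_rotvec().round(3),"deg",round(np.degrees((r.inv()*Q).magnitude()),1))
        p,r=P,Q
E
python3 - <<'E'
from h import *
s=ctrl.get_state();r=R.from_rotvec(s["tool_rot"]);T=tool(.109)
plan([([.65,0,.33],r),([.447,-.399,.25],T),([.447,-.399,.056],T)])
E
```

```text
t [  -0.    -0.  -107.4] w [0. 0. 0.] deg 0.0
t [-399. -203.   80.] w [ 0.    -0.     1.462] deg 83.8
t [  0.   0. 194.] w [0. 0. 0.] deg 0.0
```

>>> jog_arm --increments '[{"tz": -25},{"tz": -50},{"tz": -75},{"tz": -100},{"tz": -100}]'

```text
validation failed for argument at $.in...
```

>>> jog_arm --increments '[{"tx": 0,"ty": 0,"tz": -25,"wx": 0,"wy": 0,"wz": 0,"gripper": 1},{"tx": 0,"ty": 0,"tz": -50,"wx": 0,"wy": 0,"wz": 0,"gripper": 1},{"tx": 0,"ty": 0,"tz": -75,"wx": 0,"wy": 0,"wz": 0,"gripper": 1},{"tx": 0,"ty": 0,"tz": -100,"wx": 0,"wy": 0,"wz": 0,"gripper": 1},{"tx": 0,"ty": 0,"tz": -107,"wx": 0,"wy": 0,"wz": 0,"gripper": 1}]'

```text
time: 1.62
position: [0.6514, 0.0001, 0.3345]
tool_rot: [2.218, 2.218, 0.008]
ft_force: [0.8, 0.7, 1.2]
grip_width: 0.995
grip_force: 0.0
```

>>> jog_arm --increments '[{"tx": -35,"ty": -15,"tz": 0,"wx": 0,"wy": 0,"wz": 0.1,"gripper": 1},{"tx": -75,"ty": -35,"tz": 0,"wx": 0,"wy": 0,"wz": 0.22,"gripper": 1},{"tx": -115,"ty": -55,"tz": 0,"wx": 0,"wy": 0,"wz": 0.34,"gripper": 1},{"tx": -152,"ty": -72,"tz": 0,"wx": 0,"wy": 0,"wz": 0.46,"gripper": 1},{"tx": -190,"ty": -90,"tz": 0,"wx": 0,"wy": 0,"wz": 0.58,"gripper": 1}]'

```text
time: 2.03
position: [0.5611, -0.1866, 0.3291]
tool_rot: [-2.768, -1.486, 0.0]
ft_force: [1.4, -1.2, -0.1]
grip_width: 0.999
grip_force: 0.0
```

```bash
python3 - <<'E'
from h import *
plan([([.447,-.38,.25],tool(.109+.29)),([.447,-.399,.16],tool(.109))])
E
```

```text
t [-224.3   11.9   79.1] w [-0.     0.     0.586] deg 33.6
t [-7.4 17.5 90. ] w [0.   0.   0.29] deg 16.6
```

>>> jog_arm --increments '[{"tx": -40,"ty": 2,"tz": 8,"wx": 0,"wy": 0,"wz": 0.11,"gripper": 1},{"tx": -80,"ty": 4,"tz": 18,"wx": 0,"wy": 0,"wz": 0.23,"gripper": 1},{"tx": -120,"ty": 6,"tz": 28,"wx": 0,"wy": 0,"wz": 0.35,"gripper": 1},{"tx": -160,"ty": 8,"tz": 38,"wx": 0,"wy": 0,"wz": 0.47,"gripper": 1},{"tx": -198,"ty": 11,"tz": 48,"wx": 0,"wy": 0,"wz": 0.58,"gripper": 1}]'

```text
time: 2.45
position: [0.4612, -0.3584, 0.2808]
tool_rot: [3.078, 0.631, -0.0]
ft_force: [0.5, -0.6, 1.1]
grip_width: 1.002
grip_force: 0.0
```

```bash
python3 - <<'E'
from h import *
import pickle
plan([([.447,-.399,.18],tool(.109))])
I={n:vision.get_image(n) for n in ("wrist","scene","side")};pickle.dump(I,open("ims1.pkl","wb"))
cv2.imwrite("pics/w1.png",I["wrist"]["color"])
E
```

```text
t [-29.   31.8 100.8] w [0.    0.    0.295] deg 16.9
```

View pics/w1.png

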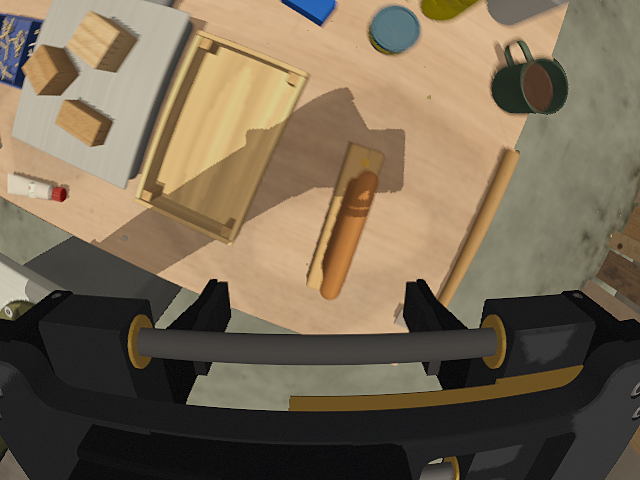

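```bash
cat >> h.py <<'E'
_pp=proj
def proj(im,p):
    if not im.get("fish"): return _pp(im,p)
    E=np.array(im["extrinsics"]);c=E[:3,:3]@np.array(p)+E[:3,3]
    rr=np.hypot(c[0],c[1]);th=np.arctan2(rr,c[2])
    return np.array([im["fx"]*th*c[0]/rr+im["cx"],im["fy"]*th*c[1]/rr+im["cy"]])
def fonz(im,u,v,z):
    f=least_squares(lambda q:proj(im,[q[0],q[1],z])-np.array([u,v]),[.45,-.2]);return f.x
E
python3 - <<'E'
from h import *
import pickle
W=pickle.load(open("ims1.pkl","rb"))["wrist"];W["fish"]=1
a,b=.105,.1
print("pan",fit([(W,p,l) for p,l in [((190,14),(a,-b,.062)),((126,186),(-a,-b,.062)),((12,138),(-a,b,.062))]],[.5,-.05,0]))
a,b=.105,.065
print("tray",fit([(W,p,l) for p,l in [((203,32),(a,b,.05)),((309,75),(a,-b,.05)),((228,243),(-a,-b,.05)),((137,198),(-a,b,.05))]],[.48,-.22,0]))
a,b=.09,.02
print("blk",fit([(W,p,l) for p,l in [((352,142),(a,b,.036)),((384,150),(a,-b,.036)),((308,289),(-a,b,.036)),((367,176),(.055,0,.09)),((331,294),(-.055,0,.09))]],[.45,-.4,.1]))
for n,P,z in [("tall",[(93,10),(137,34),(118,66),(72,44)],.11),("small",[(48,45),(76,64),(78,72),(47,92),(25,62)],.108),("flat",[(65,100),(110,122),(102,146),(57,126)],.092)]:
    print(n,[fonz(W,*p,z).round(3) for p in P])
E
```

```text
pan (array([ 0.49981396, -0.05362481, -0.01013809]), array([ 0.5, -2.4, -0.1,  4.7, -1.4,  0. ]))
tray (array([ 0.48341825, -0.22878997, -0.06500516]), array([-0.4, -4.4,  2.1, -0.4,  0.1,  3.8, -5.4,  0.7]))
blk (array([ 0.44889041, -0.39992428,  0.13565751]), array([-1.1, -0.6,  1.6,  1.8, -0.2, -0.8, -1.4,  8.9,  2.8, -8.2]))
tall [array([ 0.573, -0.067]), array([ 0.561, -0.131]), array([ 0.526, -0.124]), array([ 0.534, -0.057])]
small [array([ 0.526, -0.02 ]), array([ 0.515, -0.07 ]), array([ 0.508, -0.076]), array([ 0.478, -0.04 ]), array([0.501, 0.009])]
flat [array([ 0.473, -0.057]), array([ 0.468, -0.125]), array([ 0.441, -0.123]), array([ 0.442, -0.055])]
```

```bash
python3 - <<'E'
from h import *
plan([([.448,-.3995,.15],tool(.12)),([.448,-.3995,.056],tool(.12))])
E
```

```text
t [-25.8  31.9 130.2] w [-0.001  0.003  0.283] deg 16.2
t [ 0.  0. 94.] w [0. 0. 0.] deg 0.0
```

>>> jog_arm --increments '[{"tx": -8,"ty": 10,"tz": 30,"wx": 0,"wy": 0,"wz": 0.1,"gripper": 1},{"tx": -17,"ty": 20,"tz": 60,"wx": 0,"wy": 0,"wz": 0.2,"gripper": 1},{"tx": -26,"ty": 32,"tz": 90,"wx": 0,"wy": 0,"wz": 0.283,"gripper": 1},{"tx": -26,"ty": 32,"tz": 115,"wx": 0,"wy": 0,"wz": 0.283,"gripper": 1},{"tx": -26,"ty": 32,"tz": 130,"wx": 0,"wy": 0,"wz": 0.283,"gripper": 1}]'

```text
time: 3.02
position: [0.4513, -0.3948, 0.148]
tool_rot: [-3.132, -0.202, 0.005]
ft_force: [-0.8, 0.1, 0.6]
grip_width: 0.996
grip_force: 0.0
```

```bash
python3 - <<'E'
from h import *
plan([([.448,-.3995,.056],tool(.12))])
W=vision.get_image("wrist");W["fish"]=1
cv2.imwrite("pics/w2.png",W["color"]); print(proj(W,[.448,-.3995,.1]),[proj(W,[.448+x*np.cos(.12)-y*np.sin(.12),-.3995+x*np.sin(.12)+y*np.cos(.12),.036]).round() for x in(-.09,.09) for y in (-.02,.02)])
E
```

```text
t [-3.6  4.6 92. ] w [-0.003  0.003  0.009] deg 0.6
[322.91417002 271.01394436] [array([343., 337.]), array([297., 337.]), array([351., 121.]), array([296., 120.])]
```

View pics/w2.png

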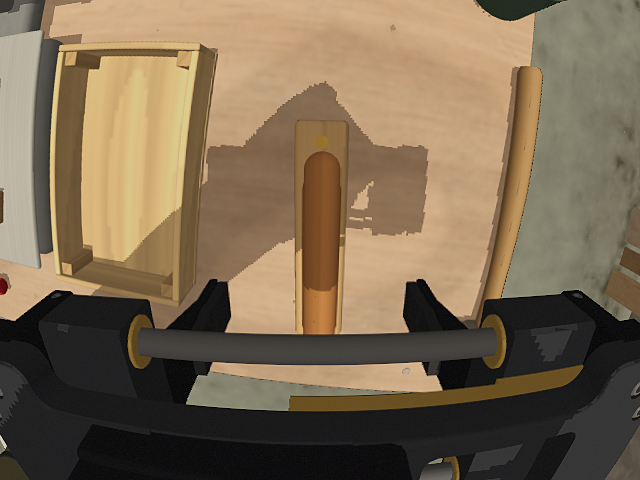

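>>> jog_arm --increments '[{"tx": -2,"ty": 2,"tz": 25,"wx": 0,"wy": 0,"wz": 0.009,"gripper": 1},{"tx": -3,"ty": 3,"tz": 50,"wx": 0,"wy": 0,"wz": 0.009,"gripper": 1},{"tx": -3.5,"ty": 4.5,"tz": 72,"wx": 0,"wy": 0,"wz": 0.009,"gripper": 1},{"tx": -3.5,"ty": 4.5,"tz": 88,"wx": 0,"wy": 0,"wz": 0.009,"gripper": 1},{"tx": -3.5,"ty": 4.5,"tz": 92,"wx": 0,"wy": 0,"wz": 0.009,"gripper": 1}]'

```text
time: 3.48
position: [0.449, -0.3987, 0.0571]
tool_rot: [-3.132, -0.191, 0.004]
ft_force: [-0.1, 0.4, -0.2]
grip_width: 1.0
grip_force: 0.0
```

>>> jog_arm --increments '[{"tx": 0,"ty": 0,"tz": 0,"wx": 0,"wy": 0,"wz": 0,"gripper": 0.6},{"tx": 0,"ty": 0,"tz": 0,"wx": 0,"wy": 0,"wz": 0,"gripper": 0.2},{"tx": 0,"ty": 0,"tz": 0,"wx": 0,"wy": 0,"wz": 0,"gripper": 0},{"tx": 0,"ty": 0,"tz": 0,"wx": 0,"wy": 0,"wz": 0,"gripper": 0},{"tx": 0,"ty": 0,"tz": 0,"wx": 0,"wy": 0,"wz": 0,"gripper": 0}]' --grip_force 40

```text
time: 3.9
position: [0.4499, -0.4017, 0.0608]
tool_rot: [3.135, 0.187, 0.003]
ft_force: [0.2, -0.1, 0.0]
grip_width: 0.706
grip_force: 0.0
```

>>> jog_arm --increments '[{"tx": 0,"ty": 0,"tz": 0,"wx": 0,"wy": 0,"wz": 0,"gripper": 0},{"tx": 0,"ty": 0,"tz": 0,"wx": 0,"wy": 0,"wz": 0,"gripper": 0},{"tx": 0,"ty": 0,"tz": 0,"wx": 0,"wy": 0,"wz": 0,"gripper": 0},{"tx": 0,"ty": 0,"tz": 0,"wx": 0,"wy": 0,"wz": 0,"gripper": 0},{"tx": 0,"ty": 0,"tz": 0,"wx": 0,"wy": 0,"wz": 0,"gripper": 0}]'

```text
time: 4.32
position: [0.4491, -0.401, 0.0596]
tool_rot: [-3.135, -0.186, 0.0]
ft_force: [0.2, 2.1, 0.8]
grip_width: 0.326
grip_force: 0.7
```

>>> jog_arm --increments '[{"tx": 0,"ty": 0,"tz": 0,"wx": 0,"wy": 0,"wz": 0,"gripper": 0},{"tx": 0,"ty": 0,"tz": 0,"wx": 0,"wy": 0,"wz": 0,"gripper": 0},{"tx": 0,"ty": 0,"tz": -4,"wx": 0,"wy": 0,"wz": 0,"gripper": 0},{"tx": 0,"ty": 0,"tz": -15,"wx": 0,"wy": 0,"wz": 0,"gripper": 0},{"tx": 0,"ty": 0,"tz": -35,"wx": 0,"wy": 0,"wz": 0,"gripper": 0}]'

```text
time: 4.73
position: [0.4474, -0.4001, 0.0929]
tool_rot: [-3.133, -0.186, 0.007]
ft_force: [1.3, -0.2, -2.4]
grip_width: 0.268
grip_force: 39.9
```

```bash
python3 - <<'E'
from h import *
s=ctrl.get_state();print(s["position"],s["grip_width"],s["grip_force"],s["ft_force"])
T=tool(-.025)
plan([([.448,-.3995,.21],tool(.12)),([.497,-.22,.21],T),([.497,-.02,.21],T),([.497,.055,.21],T),([.497,.055,.124],T)])
E
```

```text
[ 0.4473909  -0.40010998  0.09293842] 0.26763963206438 39.92394817942113 [ 1.29987733 -0.17545505 -2.40341698]
t [   0.2   -0.9 -117.1] w [-0.003  0.004 -0.001] deg 0.3
t [  70.1 -172.3    0. ] w [0.    0.    0.145] deg 8.3
t [  -5.  -199.9    0. ] w [0. 0. 0.] deg 0.0
t [ -1.9 -75.    0. ] w [0. 0. 0.] deg 0.0
t [ 0.  0. 86.] w [0. 0. 0.] deg 0.0
```

>>> jog_arm --increments '[{"tx": 0,"ty": 0,"tz": -22,"wx": 0,"wy": 0,"wz": 0,"gripper": 0},{"tx": 0,"ty": 0,"tz": -46,"wx": 0,"wy": 0,"wz": 0,"gripper": 0},{"tx": 0,"ty": 0,"tz": -70,"wx": 0,"wy": 0,"wz": 0,"gripper": 0},{"tx": 0,"ty": 0,"tz": -95,"wx": 0,"wy": 0,"wz": 0,"gripper": 0},{"tx": 0,"ty": -1,"tz": -117,"wx": 0,"wy": 0,"wz": 0,"gripper": 0}]'

```text
time: 5.15
position: [0.4488, -0.4009, 0.2141]
tool_rot: [3.135, 0.185, 0.002]
ft_force: [0.4, -0.6, -3.9]
grip_width: 0.271
grip_force: 39.9
```

>>> jog_arm --increments '[{"tx": 10,"ty": -25,"tz": 0,"wx": 0,"wy": 0,"wz": 0.02,"gripper": 0},{"tx": 25,"ty": -60,"tz": 0,"wx": 0,"wy": 0,"wz": 0.05,"gripper": 0},{"tx": 40,"ty": -98,"tz": 0,"wx": 0,"wy": 0,"wz": 0.08,"gripper": 0},{"tx": 55,"ty": -135,"tz": 0,"wx": 0,"wy": 0,"wz": 0.11,"gripper": 0},{"tx": 70,"ty": -172,"tz": 0,"wx": 0,"wy": 0,"wz": 0.145,"gripper": 0}]'

```text
time: 5.57
position: [0.4981, -0.2197, 0.2125]
tool_rot: [3.141, -0.045, 0.002]
ft_force: [1.7, -0.2, -3.2]
grip_width: 0.269
grip_force: 39.9
```

>>> jog_arm --increments '[{"tx": -1,"ty": -38,"tz": 0,"wx": 0,"wy": 0,"wz": 0,"gripper": 0},{"tx": -2,"ty": -78,"tz": 0,"wx": 0,"wy": 0,"wz": 0,"gripper": 0},{"tx": -3,"ty": -118,"tz": 0,"wx": 0,"wy": 0,"wz": 0,"gripper": 0},{"tx": -4,"ty": -158,"tz": 0,"wx": 0,"wy": 0,"wz": 0,"gripper": 0},{"tx": -5,"ty": -198,"tz": 0,"wx": 0,"wy": 0,"wz": 0,"gripper": 0}]'

```text
time: 5.98
position: [0.498, -0.0217, 0.2126]
tool_rot: [3.141, -0.042, 0.002]
ft_force: [0.6, 0.3, -2.9]
grip_width: 0.271
grip_force: 39.9
```

>>> jog_arm --increments '[{"tx": -1,"ty": -30,"tz": 0,"wx": 0,"wy": 0,"wz": 0,"gripper": 0},{"tx": -2,"ty": -55,"tz": 0,"wx": 0,"wy": 0,"wz": 0,"gripper": 0},{"tx": -2,"ty": -77,"tz": 0,"wx": 0,"wy": 0,"wz": 0,"gripper": 0},{"tx": -2,"ty": -77,"tz": 20,"wx": 0,"wy": 0,"wz": 0,"gripper": 0},{"tx": -2,"ty": -77,"tz": 40,"wx": 0,"wy": 0,"wz": 0,"gripper": 0}]'

```text
time: 6.4
position: [0.4995, 0.0559, 0.1733]
tool_rot: [-3.141, 0.036, -0.007]
ft_force: [-0.3, -0.5, -3.5]
grip_width: 0.276
grip_force: 39.9
```

```bash
python3 - <<'E'
from h import *
T=tool(-.025)
s=ctrl.get_state();print(s["position"],s["grip_width"],s["grip_force"],s["ft_force"])
plan([([.497,.055,.124],T)])
for n in ["wrist","side","scene"]: cv2.imwrite(f"pics/{n}3.png",vision.get_image(n)["color"])
a=cv2.imread("pics/side3.png")[130:400,230:440]; b=cv2.imread("pics/wrist3.png")
cv2.imwrite("pics/m3.png",np.hstack([cv2.resize(a,(373,480)),cv2.resize(b,(427,320))[:,:] if 0 else cv2.copyMakeBorder(cv2.resize(b,(427,320)),0,160,0,0,0)]))
E
```

```text
[0.49952265 0.05589925 0.17329608] 0.27574861175437587 39.93463930171856 [-0.27168218 -0.53502017 -3.50126631]
t [-2.7  1.  49.3] w [-0.001 -0.005  0.002] deg 0.3
```

View pics/m3.png

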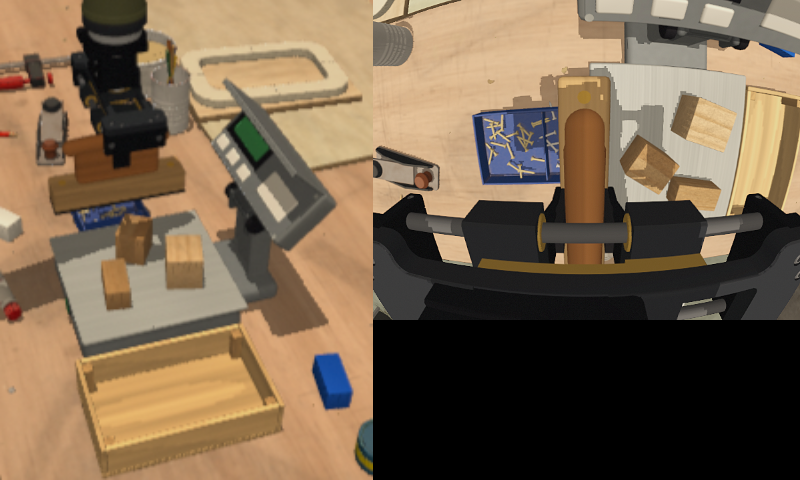

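>>> jog_arm --increments '[{"tx": -2,"ty": 0,"tz": 15,"wx": 0,"wy": -0.003,"wz": 0,"gripper": 0},{"tx": -2,"ty": 0,"tz": 30,"wx": 0,"wy": -0.003,"wz": 0,"gripper": 0},{"tx": -2,"ty": 0,"tz": 40,"wx": 0,"wy": -0.003,"wz": 0,"gripper": 0},{"tx": -2,"ty": 0,"tz": 46,"wx": 0,"wy": -0.003,"wz": 0,"gripper": 0},{"tx": -2,"ty": 0,"tz": 48,"wx": 0,"wy": -0.003,"wz": 0,"gripper": 0}]'

```text
time: 6.97
position: [0.4962, 0.0536, 0.1234]
tool_rot: [3.141, -0.042, -0.005]
ft_force: [-0.1, 0.8, -2.1]
grip_width: 0.272
grip_force: 39.9
```

>>> jog_arm --increments '[{"tx": 0,"ty": 7,"tz": 0,"wx": 0,"wy": 0,"wz": 0,"gripper": 0},{"tx": 0,"ty": 17,"tz": 0,"wx": 0,"wy": 0,"wz": 0,"gripper": 0},{"tx": 0,"ty": 27,"tz": 0,"wx": 0,"wy": 0,"wz": 0,"gripper": 0},{"tx": 0,"ty": 37,"tz": 0,"wx": 0,"wy": 0,"wz": 0,"gripper": 0},{"tx": 0,"ty": 47,"tz": 0,"wx": 0,"wy": 0,"wz": 0,"gripper": 0}]'

```text
time: 7.38
position: [0.4955, 0.0057, 0.1243]
tool_rot: [-3.141, 0.043, 0.003]
ft_force: [-0.9, 2.4, -0.4]
grip_width: 0.271
grip_force: 39.9
```

>>> jog_arm --increments '[{"tx": 0,"ty": 10,"tz": -1,"wx": 0,"wy": 0,"wz": 0,"gripper": 0},{"tx": 0,"ty": 20,"tz": -1,"wx": 0,"wy": 0,"wz": 0,"gripper": 0},{"tx": 0,"ty": 30,"tz": -1,"wx": 0,"wy": 0,"wz": 0,"gripper": 0},{"tx": 0,"ty": 40,"tz": -1,"wx": 0,"wy": 0,"wz": 0,"gripper": 0},{"tx": 0,"ty": 50,"tz": -1,"wx": 0,"wy": 0,"wz": 0,"gripper": 0}]'

```text
time: 7.8
position: [0.4935, -0.0436, 0.1245]
tool_rot: [-3.141, 0.041, 0.005]
ft_force: [1.3, 2.5, -1.1]
grip_width: 0.272
grip_force: 39.9
```

>>> jog_arm --increments '[{"tx": 0,"ty": 10,"tz": 0,"wx": 0,"wy": 0,"wz": 0,"gripper": 0},{"tx": 0,"ty": 20,"tz": 0,"wx": 0,"wy": 0,"wz": 0,"gripper": 0},{"tx": 0,"ty": 30,"tz": 0,"wx": 0,"wy": 0,"wz": 0,"gripper": 0},{"tx": 0,"ty": 40,"tz": 0,"wx": 0,"wy": 0,"wz": 0,"gripper": 0},{"tx": 0,"ty": 50,"tz": 0,"wx": 0,"wy": 0,"wz": 0,"gripper": 0}]'

```text
time: 8.22
position: [0.4926, -0.0937, 0.1247]
tool_rot: [-3.141, 0.041, 0.004]
ft_force: [0.1, 2.6, -0.9]
grip_width: 0.276
grip_force: 39.9
```

```bash
python3 - <<'E'
from h import *
s=ctrl.get_state();print(s["position"],s["ft_force"])
a=vision.get_image("side")["color"][180:400,230:440];b=vision.get_image("wrist")["color"]
cv2.imwrite("pics/m4.png",np.hstack([cv2.resize(a,(373,391)),cv2.copyMakeBorder(cv2.resize(b,(427,320)),0,71,0,0,0)]))
E
```

```text
[ 0.49259054 -0.09374461  0.12469765] [ 0.08451608  2.61953162 -0.94763395]
```

View pics/m4.png

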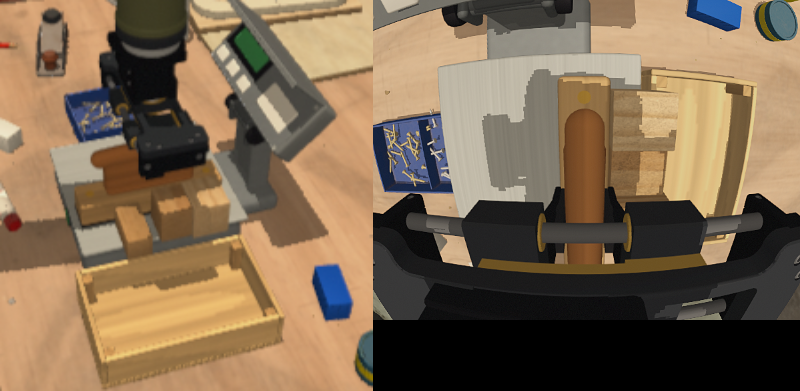

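>>> jog_arm --increments '[{"tx": -1,"ty": 10,"tz": 0,"wx": 0,"wy": 0,"wz": 0,"gripper": 0},{"tx": -2,"ty": 20,"tz": 0,"wx": 0,"wy": 0,"wz": 0,"gripper": 0},{"tx": -3,"ty": 30,"tz": 0,"wx": 0,"wy": 0,"wz": 0,"gripper": 0},{"tx": -4,"ty": 40,"tz": 0,"wx": 0,"wy": 0,"wz": 0,"gripper": 0},{"tx": -5,"ty": 48,"tz": 0,"wx": 0,"wy": 0,"wz": 0,"gripper": 0}]'

```text
time: 8.73
position: [0.4856, -0.1433, 0.1245]
tool_rot: [3.14, -0.043, -0.005]
ft_force: [-0.5, 0.3, -2.7]
grip_width: 0.274
grip_force: 39.9
```

>>> jog_arm --increments '[{"tx": 0,"ty": 7,"tz": 0,"wx": 0,"wy": 0,"wz": 0,"gripper": 0},{"tx": 0,"ty": 14,"tz": 0,"wx": 0,"wy": 0,"wz": 0,"gripper": 0},{"tx": 0,"ty": 21,"tz": 0,"wx": 0,"wy": 0,"wz": 0,"gripper": 0},{"tx": 0,"ty": 24,"tz": 0,"wx": 0,"wy": 0,"wz": 0,"gripper": 0},{"tx": 0,"ty": 24,"tz": 0,"wx": 0,"wy": 0,"wz": 0,"gripper": 0}]'

```text
time: 9.15
position: [0.4855, -0.166, 0.1246]
tool_rot: [3.141, -0.043, -0.005]
ft_force: [-0.3, 0.2, -3.7]
grip_width: 0.273
grip_force: 39.9
```

```bash
python3 - <<'E'
from h import *
s=ctrl.get_state();print(s["position"],s["ft_force"])
a=vision.get_image("side")["color"][180:400,230:440];b=vision.get_image("wrist")["color"]
cv2.imwrite("pics/m5.png",np.hstack([cv2.resize(a,(373,391)),cv2.copyMakeBorder(cv2.resize(b,(427,320)),0,71,0,0,0)]))
for c in ("side","wrist"):
  for t in ("tall","small","flat"): print(c,t,[(np.round(x["bbox"]).tolist(),round(x["conf"],2)) for x in vision.spot_in(c,f"offcut_{t}_centre")])
E
```

```text
[ 0.48547547 -0.16598693  0.12457799] [-0.3017332   0.20354921 -3.73431709]
side tall [([340.0, 321.0, 368.0, 351.0], 0.82)]
side small [([321.0, 323.0, 346.0, 354.0], 0.67)]
side flat [([299.0, 328.0, 323.0, 353.0], 0.96), ([406.0, 327.0, 430.0, 358.0], 0.82), ([220.0, 245.0, 241.0, 265.0], 0.72)]
wrist tall [([355.0, 132.0, 407.0, 204.0], 0.69)]
wrist small [([355.0, 200.0, 402.0, 256.0], 0.85)]
wrist flat [([354.0, 256.0, 394.0, 312.0], 0.92), ([388.0, 0.0, 477.0, 29.0], 0.82)]
```

```bash
python3 - <<'E'
from h import *
D=vision.get_image("side")
for n,p in [("tall",(354,336)),("small",(333.5,338)),("flat",(311,340))]: print(n,onz(D,*p,.03).round(3))
T=tool(.12);T0=tool(-.025)
plan([([.486,-.167,.175],T0),([.448,-.4,.175],T),([.448,-.4,.07],T),([.448,-.4,.06],T)])
E
```

```text
tall [ 0.543 -0.207  0.03 ]
small [ 0.5   -0.199  0.03 ]
flat [ 0.454 -0.189  0.03 ]
t [  0.3   2.4 -50.4] w [ 0.     0.003 -0.001] deg 0.2
t [-32.2 233.9   0. ] w [ 0.     0.    -0.145] deg 8.3
t [  0.   0. 105.] w [0. 0. 0.] deg 0.0
t [ 0.  0. 10.] w [0. 0. 0.] deg 0.0
```

>>> jog_arm --increments '[{"tx": 0,"ty": 0,"tz": -12,"wx": 0,"wy": 0,"wz": 0,"gripper": 0},{"tx": 0,"ty": 0,"tz": -26,"wx": 0,"wy": 0,"wz": 0,"gripper": 0},{"tx": 0,"ty": 0,"tz": -40,"wx": 0,"wy": 0,"wz": 0,"gripper": 0},{"tx": 0,"ty": 0,"tz": -50,"wx": 0,"wy": 0,"wz": 0,"gripper": 0},{"tx": 0,"ty": 0,"tz": -50,"wx": 0,"wy": 0,"wz": 0,"gripper": 0}]'

```text
time: 10.02
position: [0.4876, -0.1654, 0.1778]
tool_rot: [3.14, -0.041, 0.004]
ft_force: [-0.1, -0.2, -2.1]
grip_width: 0.27
grip_force: 39.9
```

>>> jog_arm --increments '[{"tx": -3,"ty": 22,"tz": 0,"wx": 0,"wy": 0,"wz": -0.01,"gripper": 0},{"tx": -8,"ty": 58,"tz": 0,"wx": 0,"wy": 0,"wz": -0.03,"gripper": 0},{"tx": -13,"ty": 94,"tz": 0,"wx": 0,"wy": 0,"wz": -0.06,"gripper": 0},{"tx": -18,"ty": 130,"tz": 0,"wx": 0,"wy": 0,"wz": -0.08,"gripper": 0},{"tx": -23,"ty": 166,"tz": 0,"wx": 0,"wy": 0,"wz": -0.1,"gripper": 0}]'

```text
time: 10.43
position: [0.4577, -0.3316, 0.1744]
tool_rot: [-3.139, -0.118, 0.005]
ft_force: [0.5, -0.7, -1.6]
grip_width: 0.273
grip_force: 39.9
```

```bash
python3 - <<'E'
from h import *
plan([([.448,-.4,.175],tool(.12)),([.448,-.4,.06],tool(.12))])
E
```

```text
t [-14.9  67.5  -0.6] w [-0.     0.003 -0.045] deg 2.6
t [  0.   0. 115.] w [0. 0. 0.] deg 0.0
```

>>> jog_arm --increments '[{"tx": -7,"ty": 30,"tz": 0,"wx": 0,"wy": 0,"wz": -0.03,"gripper": 0},{"tx": -13,"ty": 55,"tz": 0,"wx": 0,"wy": 0,"wz": -0.045,"gripper": 0},{"tx": -15,"ty": 67,"tz": 10,"wx": 0,"wy": 0,"wz": -0.045,"gripper": 0},{"tx": -15,"ty": 67,"tz": 35,"wx": 0,"wy": 0,"wz": -0.045,"gripper": 0},{"tx": -15,"ty": 67,"tz": 60,"wx": 0,"wy": 0,"wz": -0.045,"gripper": 0}]'

```text
time: 10.85
position: [0.4485, -0.3989, 0.1139]
tool_rot: [3.136, 0.183, -0.002]
ft_force: [0.2, 0.6, -4.0]
grip_width: 0.271
grip_force: 39.9
```

>>> jog_arm --increments '[{"tx": 0,"ty": 0,"tz": 20,"wx": 0,"wy": 0,"wz": 0,"gripper": 0},{"tx": 0,"ty": 0,"tz": 35,"wx": 0,"wy": 0,"wz": 0,"gripper": 0},{"tx": 0,"ty": 0,"tz": 45,"wx": 0,"wy": 0,"wz": 0,"gripper": 0},{"tx": 0,"ty": 0,"tz": 50,"wx": 0,"wy": 0,"wz": 0,"gripper": 0},{"tx": 0,"ty": 0,"tz": 52,"wx": 0,"wy": 0,"wz": 0,"gripper": 0}]'

```text
time: 11.27
position: [0.448, -0.3971, 0.0615]
tool_rot: [-3.134, -0.187, 0.007]
ft_force: [0.1, 0.3, -2.3]
grip_width: 0.271
grip_force: 39.9
```

>>> jog_arm --increments '[{"tx": 0,"ty": 0,"tz": 0.5,"wx": 0,"wy": 0,"wz": 0,"gripper": 0},{"tx": 0,"ty": 0,"tz": 1,"wx": 0,"wy": 0,"wz": 0,"gripper": 0},{"tx": 0,"ty": 0,"tz": 1.5,"wx": 0,"wy": 0,"wz": 0,"gripper": 0},{"tx": 0,"ty": 0,"tz": 2,"wx": 0,"wy": 0,"wz": 0,"gripper": 0},{"tx": 0,"ty": 0,"tz": 2,"wx": 0,"wy": 0,"wz": 0,"gripper": 0}]'

```text
time: 11.68
position: [0.4483, -0.3984, 0.0613]
tool_rot: [3.136, 0.186, -0.003]
ft_force: [0.4, -0.8, -2.3]
grip_width: 0.27
grip_force: 39.9
```

>>> jog_arm --increments '[{"tx": 0,"ty": 0,"tz": 0.4,"wx": 0,"wy": 0,"wz": 0,"gripper": 0},{"tx": 0,"ty": 0,"tz": 0.8,"wx": 0,"wy": 0,"wz": 0,"gripper": 0},{"tx": 0,"ty": 0,"tz": 1.2,"wx": 0,"wy": 0,"wz": 0,"gripper": 0},{"tx": 0,"ty": 0,"tz": 1.5,"wx": 0,"wy": 0,"wz": 0,"gripper": 0},{"tx": 0,"ty": 0,"tz": 1.5,"wx": 0,"wy": 0,"wz": 0,"gripper": 0}]'

```text
time: 12.1
position: [0.448, -0.3982, 0.0593]
tool_rot: [-3.136, -0.186, 0.005]
ft_force: [-1.0, 1.3, -0.2]
grip_width: 0.269
grip_force: 39.9
```

Near contact; a touch more, then release.

>>> jog_arm --increments '[{"tx": 0,"ty": 0,"tz": 0.4,"wx": 0,"wy": 0,"wz": 0,"gripper": 0},{"tx": 0,"ty": 0,"tz": 0.7,"wx": 0,"wy": 0,"wz": 0,"gripper": 0},{"tx": 0,"ty": 0,"tz": 0.7,"wx": 0,"wy": 0,"wz": 0,"gripper": 0.4},{"tx": 0,"ty": 0,"tz": 0.7,"wx": 0,"wy": 0,"wz": 0,"gripper": 0.7},{"tx": 0,"ty": 0,"tz": 0.7,"wx": 0,"wy": 0,"wz": 0,"gripper": 1}]'

```text
time: 12.52
position: [0.4485, -0.3984, 0.0587]
tool_rot: [3.135, 0.187, -0.003]
ft_force: [-0.8, -0.3, 0.2]
grip_width: 0.421
grip_force: 0.0
```

>>> jog_arm --increments '[{"tx": 0,"ty": 0,"tz": 0,"wx": 0,"wy": 0,"wz": 0,"gripper": 1},{"tx": 0,"ty": 0,"tz": 0,"wx": 0,"wy": 0,"wz": 0,"gripper": 1},{"tx": 0,"ty": 0,"tz": 0,"wx": 0,"wy": 0,"wz": 0,"gripper": 1},{"tx": 0,"ty": 0,"tz": 0,"wx": 0,"wy": 0,"wz": 0,"gripper": 1},{"tx": 0,"ty": 0,"tz": 0,"wx": 0,"wy": 0,"wz": 0,"gripper": 1}]'

```text
time: 12.93
position: [0.4481, -0.3981, 0.0585]
tool_rot: [-3.136, -0.187, 0.005]
ft_force: [0.6, -0.7, 0.3]
grip_width: 0.795
grip_force: 0.0
```

>>> jog_arm --increments '[{"tx": 0,"ty": 0,"tz": -10,"wx": 0,"wy": 0,"wz": 0,"gripper": 1},{"tx": 0,"ty": 0,"tz": -30,"wx": 0,"wy": 0,"wz": 0,"gripper": 1},{"tx": 0,"ty": 0,"tz": -60,"wx": 0,"wy": 0,"wz": 0,"gripper": 1},{"tx": 0,"ty": 0,"tz": -95,"wx": 0,"wy": 0,"wz": 0,"gripper": 1},{"tx": 0,"ty": 0,"tz": -130,"wx": 0,"wy": 0,"wz": 0,"gripper": 0}]'

```text
time: 13.35
position: [0.448, -0.3979, 0.1903]
tool_rot: [-3.136, -0.186, 0.005]
ft_force: [0.4, 0.0, 0.4]
grip_width: 0.968
grip_force: 0.0
```

```bash
python3 - <<'E'
from h import *
import pickle
I={n:vision.get_image(n) for n in ("wrist","scene","side")};pickle.dump(I,open("ims6.pkl","wb"))
S,D=I["scene"]["color"],I["side"]["color"]
v=np.hstack([cv2.resize(S[155:215,262:347],(425,300),interpolation=cv2.INTER_CUBIC),cv2.resize(D[190:290,335:427],(368,400),interpolation=cv2.INTER_CUBIC)[:300] if 0 else cv2.resize(D[190:275,335:425],(318,300),interpolation=cv2.INTER_CUBIC)])
w=cv2.resize(I["wrist"]["color"][40:330],(560,254)); 
d=cv2.resize(D[300:480,250:430],(183,254)) 
cv2.imwrite("pics/head6.png",np.vstack([v,np.hstack([w,d])]))
E
```

```text
(no output)
```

View pics/head6.png

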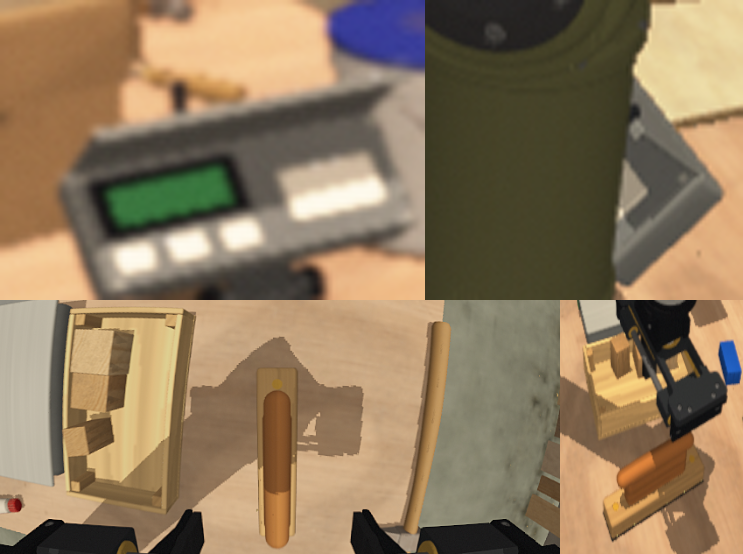

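```bash
python3 - <<'E'
from h import *
import pickle
W=pickle.load(open("ims6.pkl","rb"))["wrist"];E=np.array(W["extrinsics"]);s=ctrl.get_state()
r=R.from_rotvec(s["tool_rot"]);print("cam in tool",r.inv().apply(-E[:3,:3].T@E[:3,3]-s["position"]).round(3),"axis",r.inv().apply(E[2,:3]).round(2))
plan([([.47,-.3,.30],tool(.08,.2)),([.52,-.114,.32],tool(-.02,.75,-.02)),([.55,-.114,.29],tool(-.02,.75,-.02))])
E
```

```text
cam in tool [ 0.083 -0.001 -0.158] axis [-0.31 -0.01  0.95]
t [  31.8  -96.3 -107.2] w [-0.015  0.196  0.039] deg 11.5
t [  67.7 -181.2   -9.7] w [-0.031  0.549  0.096] deg 32.0
t [ 1.5 -0.6 42.4] w [0. 0. 0.] deg 0.0
```

>>> jog_arm --increments '[{"tx": 0,"ty": -5,"tz": -40,"wx": 0,"wy": 0.03,"wz": 0,"gripper": 0},{"tx": 5,"ty": -20,"tz": -75,"wx": 0,"wy": 0.07,"wz": 0,"gripper": 0},{"tx": 12,"ty": -45,"tz": -105,"wx": 0,"wy": 0.11,"wz": 0.01,"gripper": 0},{"tx": 22,"ty": -75,"tz": -107,"wx": 0,"wy": 0.15,"wz": 0.025,"gripper": 0},{"tx": 32,"ty": -96,"tz": -107,"wx": -0.015,"wy": 0.196,"wz": 0.04,"gripper": 0}]'

```text
time: 13.92
position: [0.4701, -0.2981, 0.2978]
tool_rot: [3.12, 0.121, 0.311]
ft_force: [0.5, -0.1, -0.2]
grip_width: 0.494
grip_force: 0.0
```

>>> jog_arm --increments '[{"tx": 12,"ty": -34,"tz": -2,"wx": -0.005,"wy": 0.11,"wz": 0.02,"gripper": 0},{"tx": 25,"ty": -72,"tz": -4,"wx": -0.01,"wy": 0.22,"wz": 0.04,"gripper": 0},{"tx": 40,"ty": -110,"tz": -6,"wx": -0.02,"wy": 0.33,"wz": 0.06,"gripper": 0},{"tx": 54,"ty": -146,"tz": -8,"wx": -0.025,"wy": 0.44,"wz": 0.08,"gripper": 0},{"tx": 68,"ty": -181,"tz": -10,"wx": -0.031,"wy": 0.549,"wz": 0.096,"gripper": 0}]'

```text
time: 14.33
position: [0.5198, -0.1712, 0.3]
tool_rot: [-3.001, -0.034, -0.862]
ft_force: [0.5, 1.3, 0.7]
grip_width: 0.114
grip_force: 0.0
```

```bash
python3 - <<'E'
from h import *
import pickle
W=vision.get_image("wrist");W["fish"]=1;S=vision.get_image("scene");pickle.dump((W,S),open("w7.pkl","wb"))
s=ctrl.get_state();print(s["position"],s["tool_rot"],s["joint_positions"].round(2))
r=R.from_rotvec(s["tool_rot"]);print("toolz",r.apply([0,0,1]),"tx",r.apply([1,0,0]))
q=[.636,-.056,.1333,.8,-.02]
print("pred key",proj(W,[.644,-.114,.191]))
for t in ("wide_key","small_key_0"): print(t,[(np.round(x["bbox"]).tolist(),round(x["conf"],2)) for x in vision.spot_in("wrist",t)])
c=cv2.cvtColor(W["color"],cv2.COLOR_BGR2HSV);m=((c[...,1]<60)&(c[...,2]>150)).astype(np.uint8)*255
for k in cv2.findContours(m,0,2)[0]:
    if cv2.contourArea(k)>80: b=cv2.minAreaRect(k);print(np.round(b[0]),np.round(b[1]),cv2.contourArea(k),cv2.boundingRect(k))
cv2.imwrite("pics/w7.png",W["color"])
E
```

```text
[ 0.51767007 -0.16999324  0.2948781 ] [-3.0026563  -0.03332746 -0.84559901] [ 0.75 -0.29 -0.26  2.03 -0.43  0.95 -0.89]
toolz [ 0.52149016  0.02692794 -0.85283228] tx [0.85284521 0.01461007 0.52195937]
pred key [255.72432041 164.7424377 ]
wide_key [([215.0, 144.0, 290.0, 180.0], 0.9), ([323.0, 280.0, 366.0, 320.0], 0.73)]
small_key_0 [([166.0, 173.0, 194.0, 189.0], 0.85), ([105.0, 174.0, 123.0, 189.0], 0.8), ([135.0, 172.0, 158.0, 189.0], 0.75)]
[149. 371.] [36. 34.] 814.0 (134, 355, 35, 37)
[219. 286.] [164.  88.] 9494.5 (137, 240, 167, 89)
[144. 180.] [15. 23.] 301.0 (133, 172, 24, 16)
[114. 180.] [15. 20.] 258.0 (104, 172, 21, 16)
[178. 179.] [16. 24.] 335.0 (166, 171, 25, 17)
[252. 162.] [36. 73.] 2401.5 (216, 144, 74, 37)
[550.  89.] [57. 21.] 686.0 (526, 73, 49, 39)
[315.  76.] [30. 59.] 157.0 (283, 50, 57, 44)
[ 96. 112.] [ 64. 164.] 4680.0 (39, 46, 113, 132)
[36. 83.] [ 74. 205.] 2153.0 (0, 27, 131, 160)
[123.  41.] [23. 90.] 857.0 (83, 16, 80, 49)
[137.  15.] [13. 62.] 408.0 (108, 4, 60, 23)
[381.  13.] [34. 66.] 1490.5 (345, 0, 72, 35)
[130.   4.] [ 5. 66.] 88.0 (98, 0, 66, 14)
```

View pics/w7.png

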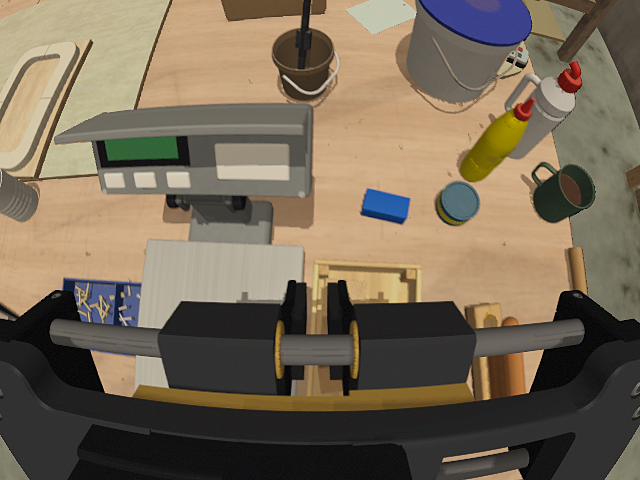

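```bash
cat > kf.py <<'E'
from h import *
import pickle
def pt(q,l):
    th,yaw=q[3],q[4];y,u,n=l
    return np.array(q[:3])+R.from_euler("z",yaw).apply([u*np.cos(th)-n*np.sin(th),y,u*np.sin(th)+n*np.cos(th)])
KY=[(-.025,.067,.033),(-.025,.033,.033),(-.091,.033,.033),(-.091,.067,.033)]
SM=[(.086,.032,.033),(.05,.032,.033),(.014,.032,.033)]
def blobs(im,q):
    c=cv2.cvtColor(im["color"],cv2.COLOR_BGR2HSV);m=((c[...,1]<60)&(c[...,2]>150)).astype(np.uint8)*255
    ks=[k for k in cv2.findContours(m,0,cv2.CHAIN_APPROX_NONE)[0] if cv2.contourArea(k)>20];o=[]
    cen=lambda k:np.array([cv2.moments(k)[x]/cv2.moments(k)["m00"] for x in("m10","m01")])
    def area(ls): return cv2.contourArea(np.array([proj(im,pt(q,l)) for l in ls],np.float32))
    for l,cs in [((-.058,.05,.033),KY)]+[(l,[(l[0]+a*.012,l[1]+b*.008,.033) for a,b in((1,1),(1,-1),(-1,-1),(-1,1))]) for l in SM]:
        p=proj(im,pt(q,l));A=area(cs)
        g=[k for k in ks if np.linalg.norm(cen(k)-p)<.9*np.sqrt(A) and .6*A<cv2.contourArea(k)<1.4*A]
        if not g: print("no blob",np.round(p),A);continue
        k=min(g,key=lambda k:np.linalg.norm(cen(k)-p))
        if cs is KY:
            pr=np.array([proj(im,pt(q,x)) for x in KY]);pr+=cen(k)-pr.mean(0)
            hull=k[:,0,:].astype(float);ctr=cen(k)
            for x,P in zip(KY,pr):
                d=(P-ctr)/np.linalg.norm(P-ctr); # corner: contour point nearest to predicted
                o.append((im,hull[np.argmax(-np.linalg.norm(hull-P-4*d,axis=1))],x,.6))
        o.append((im,cen(k),l,1.5))
    return o
def fithead(ims,q0,n=2):
    q=np.array(q0,float)
    for _ in range(n):
        obs=sum([blobs(i,q) for i in ims],[])
        res=lambda z:np.array([(proj(i,pt(z,l))-px)*w for i,px,l,w in obs]).ravel()
        f=least_squares(res,q,loss="soft_l1");q=f.x
    sd=np.sqrt(np.diag(np.linalg.inv(f.jac.T@f.jac)))
    print("q",q.round(4),"deg",np.degrees(q[3:]).round(2),"sd",sd.round(4),"res",res(q).round(1).tolist())
    print("key",pt(q,(-.058,.05,.033)).round(4));return q
E
python3 - <<'E'
from kf import *
W7,S7=pickle.load(open("w7.pkl","rb"));S6=pickle.load(open("ims6.pkl","rb"))["scene"]
q0=[.636,-.056,.133,.8,-.02]
fithead([W7],q0);fithead([W7,S6],q0)
import pickle
plan([([.55,-.15,.295],tool(-.02,.65,-.02)),([.60,-.114,.243],tool(-.02,.75,-.02))])
E
```

```text
q [ 0.6404 -0.0531  0.1353  0.8911 -0.0191] deg [51.05 -1.09] sd [0.0049 0.0012 0.0026 0.1049 0.0082] res [-1.6, -0.7, -0.2, 0.3, 0.6, 0.6, 1.5, -0.5, -1.0, 0.1, 0.0, 0.1, 0.2, 0.0, 0.5, -0.1]
key [ 0.645  -0.1112  0.195 ]
no blob [328. 191.] 191.03942298865877
no blob [288. 206.] 37.760457650292665
no blob [299. 204.] 36.463728873524815
no blob [309. 201.] 35.22571455896832
no blob [327. 191.] 196.7566177858971
no blob [287. 206.] 38.78898095386103
no blob [298. 203.] 37.45263816835359
no blob [309. 201.] 36.177093874895945
q [ 0.6404 -0.0531  0.1353  0.8911 -0.0191] deg [51.05 -1.09] sd [0.0049 0.0012 0.0026 0.1049 0.0082] res [-1.6, -0.7, -0.2, 0.3, 0.6, 0.6, 1.5, -0.5, -1.0, 0.1, 0.0, 0.1, 0.2, 0.0, 0.5, -0.1]
key [ 0.645  -0.1112  0.195 ]
t [ 26.5 -24.5  19.7] w [-0.035  0.098  0.025] deg 6.1
t [  7.8 -37.   71.2] w [-0.   0.1  0. ] deg 5.7
```

>>> jog_arm --increments '[{"tx": 9,"ty": -8,"tz": 6,"wx": -0.01,"wy": 0.03,"wz": 0.01,"gripper": 0},{"tx": 18,"ty": -17,"tz": 12,"wx": -0.02,"wy": 0.06,"wz": 0.02,"gripper": 0},{"tx": 26,"ty": -25,"tz": 20,"wx": -0.035,"wy": 0.098,"wz": 0.025,"gripper": 0},{"tx": 26,"ty": -25,"tz": 20,"wx": -0.035,"wy": 0.098,"wz": 0.025,"gripper": 0},{"tx": 26,"ty": -25,"tz": 20,"wx": -0.035,"wy": 0.098,"wz": 0.025,"gripper": 0}]'

```text
time: 14.95
position: [0.5544, -0.1486, 0.2942]
tool_rot: [2.977, -0.021, 1.0]
ft_force: [0.6, -0.1, -0.1]
grip_width: 0.009
grip_force: 0.0
```

```bash
python3 - <<'E'
from kf import *
W7,_=pickle.load(open("w7.pkl","rb"))
W=vision.get_image("wrist");W["fish"]=1;pickle.dump(W,open("w8.pkl","wb"))
fithead([W7,W],[.636,-.056,.133,.8,-.02])
s=ctrl.get_state();r=R.from_rotvec(s["tool_rot"]);print(s["position"],s["joint_positions"].round(2),"toolz",r.apply([0,0,1]).round(3))
plan([([.60,-.112,.243],tool(-.02,.75,-.02))])
E
```

```text
q [ 0.6415 -0.0536  0.136   0.9226 -0.0161] deg [52.86 -0.92] sd [0.003  0.0007 0.0016 0.0629 0.0059] res [-1.6, -0.4, 0.0, 0.4, 1.0, 0.5, 1.7, -0.3, -0.5, 0.5, 0.2, 0.6, 0.4, 0.4, 0.9, 0.1, -1.7, -0.3, -0.1, 0.0, 0.7, 0.7, 1.1, -0.8, -1.1, -0.1, -0.3, -0.3, -0.2, -0.4, 0.1, -0.5]
key [ 0.6444 -0.1117  0.1958]
[ 0.55448155 -0.14945259  0.29478268] [ 0.52 -0.3  -0.15  2.08 -0.37  0.77 -1.02] toolz [ 0.604 -0.007 -0.797]
t [  4.5 -38.   68.5] w [-0.005  0.101  0.003] deg 5.8
```

>>> jog_arm --increments '[{"tx": 2,"ty": -12,"tz": 18,"wx": 0,"wy": 0.03,"wz": 0,"gripper": 0},{"tx": 4,"ty": -25,"tz": 38,"wx": 0,"wy": 0.06,"wz": 0,"gripper": 0},{"tx": 4.5,"ty": -38,"tz": 58,"wx": -0.005,"wy": 0.1,"wz": 0.003,"gripper": 0},{"tx": 4.5,"ty": -38,"tz": 60,"wx": -0.005,"wy": 0.1,"wz": 0.003,"gripper": 0},{"tx": 4.5,"ty": -38,"tz": 60,"wx": -0.005,"wy": 0.1,"wz": 0.003,"gripper": 0}]'

```text
time: 15.42
position: [0.5943, -0.1124, 0.2483]
tool_rot: [2.918, -0.031, 1.143]
ft_force: [0.4, 0.0, 0.9]
grip_width: 0.007
grip_force: 0.0
```

```bash
python3 - <<'E'
from kf import *
W7,_=pickle.load(open("w7.pkl","rb"));W8=pickle.load(open("w8.pkl","rb"))
W=vision.get_image("wrist");W["fish"]=1;pickle.dump(W,open("w9.pkl","wb"))
fithead([W],[.64,-.054,.135,.8,-.02])
q=fithead([W7,W8,W],[.64,-.054,.135,.8,-.02])
D=pickle.load(open("ims0.pkl","rb"))["side"];S=pickle.load(open("ims6.pkl","rb"))["scene"]
HS=lambda p:(p[0]/5+262-.4,p[1]/5+155-.4);HD=lambda p:((p[0]-425)/3+325-.3,p[1]/3+150-.3)
obs=sum([blobs(i,q) for i in (W7,W8,W)],[])
obs+=[(S,HS(p),l,1.) for p,l in zip([(282,168),(292,220),(387,200),(370,152),(133,258),(188,246),(241,234)],KY+SM)]
obs+=[(D,D1(p),l,.6) for p,l in zip([(348,137),(333,153),(375,172)],[KY[0],KY[1],KY[3]])]+[(D,HD(p),l,1.) for p,l in zip([(516,180),(533,205),(550,233)],SM)]
res=lambda z:np.array([(proj(i,pt(z,l))-px)*w for i,px,l,w in obs]).ravel()
f=least_squares(res,q,loss="soft_l1");print("all",f.x.round(4),np.degrees(f.x[3]),pt(f.x,(-.058,.05,.033)),res(f.x).round(1).tolist())
s=ctrl.get_state();r=R.from_rotvec(s["tool_rot"]);print(s["position"],s["joint_positions"].round(2),"toolz",r.apply([0,0,1]).round(3),s["ft_force"])
E
```

```text
q [ 0.6417 -0.0528  0.1338  0.9116 -0.0122] deg [52.23 -0.7 ] sd [0.0036 0.0004 0.0013 0.0745 0.0065] res [-1.6, -0.7, 0.0, 1.0, 0.2, -0.0, 1.1, -0.6, -0.3, 0.5, 0.2, 0.4, 0.1, -0.3, 0.0, -0.4]
key [ 0.6455 -0.1108  0.1935]
q [ 0.6415 -0.053   0.1345  0.9115 -0.0143] deg [52.23 -0.82] sd [0.0024 0.0003 0.0009 0.049  0.0044] res [-1.6, -0.4, -0.1, 0.4, 0.7, 0.5, 1.4, -0.4, -1.0, 0.5, 0.5, 1.0, 0.7, 0.7, 1.0, 0.4, -1.9, -0.4, -0.3, 0.0, 0.3, 0.6, 0.6, -0.9, -1.8, -0.2, 0.0, 0.0, -0.0, -0.2, -0.0, -0.4, -1.4, -0.8, 0.1, 1.0, 0.5, 0.1, 1.4, -0.6, 0.1, 0.5, -0.1, -0.1, -0.1, -0.6, 0.0, -0.5]
key [ 0.6452 -0.111   0.1942]
all [ 0.6405 -0.0529  0.1341  0.8918 -0.0154] 51.093904933920015 [ 0.64535138 -0.11100788  0.19371716] [-1.4, -0.4, -0.1, 0.5, 0.7, 0.6, 1.4, -0.4, -0.9, 0.6, 0.7, 1.1, 0.8, 0.9, 1.1, 0.6, -1.8, -0.4, -0.2, 0.2, 0.3, 0.7, 0.6, -0.9, -1.7, -0.1, 0.2, 0.1, 0.1, -0.1, 0.1, -0.2, -1.4, -0.9, 0.1, 1.2, 0.4, 0.3, 1.3, -0.6, 0.1, 0.6, 0.1, 0.0, 0.0, -0.4, 0.1, -0.3, -1.9, -0.2, -0.5, -0.3, -1.5, -0.5, -1.4, -0.9, -0.7, -0.3, -1.1, -0.3, -1.3, -0.3, 0.8, -0.9, -0.2, 0.6, -0.3, -1.7, 0.8, -0.7, 0.8, -0.6, 1.1, -1.1]
[ 0.59503962 -0.11346314  0.25024197] [ 0.48 -0.26 -0.21  2.19 -0.44  0.51 -1.04] toolz [ 0.681 -0.016 -0.732] [0.24487435 0.09294383 0.44684246]
```

```bash
python3 - <<'E'
from h import *
T=tool(-.015,.82,-.015);z=T.apply([0,0,1]);x=T.apply([1,0,0]);K=np.array([.6453,-.111,.1938])-.002*x
print(z)
plan([(K-.035*z,T),(K-.013*z,T)])
E
```

```text
[ 0.73106358 -0.01096678 -0.68222121]
t [-6.2 -3.4 40.7] w [ 0.006  0.07  -0.005] deg 4.1
t [-0.  0. 22.] w [0. 0. 0.] deg 0.0
```

>>> jog_arm --increments '[{"tx": -3,"ty": -2,"tz": 5,"wx": 0.003,"wy": 0.035,"wz": -0.003,"gripper": 0},{"tx": -6,"ty": -3.5,"tz": 15,"wx": 0.006,"wy": 0.07,"wz": -0.005,"gripper": 0},{"tx": -6,"ty": -3.5,"tz": 30,"wx": 0.006,"wy": 0.07,"wz": -0.005,"gripper": 0},{"tx": -6,"ty": -3.5,"tz": 41,"wx": 0.006,"wy": 0.07,"wz": -0.005,"gripper": 0},{"tx": -6,"ty": -3.5,"tz": 41,"wx": 0.006,"wy": 0.07,"wz": -0.005,"gripper": 0}]'

```text
time: 15.88
position: [0.6193, -0.1107, 0.2159]
tool_rot: [2.876, -0.023, 1.25]
ft_force: [-0.3, 0.9, -0.6]
grip_width: 0.007
grip_force: 0.0
```

```bash
python3 - <<'E'
from kf import *
W=vision.get_image("wrist");W["fish"]=1
q=fithead([W],[.64,-.053,.134,.86,-.015])
T=tool(-.015,.82,-.015);z=T.apply([0,0,1]);x=T.apply([1,0,0]);K=np.array([.6453,-.111,.1938])-.002*x
s=ctrl.get_state();print(s["position"],s["joint_positions"].round(2),s["ft_force"],R.from_rotvec(s["tool_rot"]).apply([0,0,1]))
plan([(K-.012*z,T)])
E
```

```text
q [ 0.6405 -0.0525  0.1333  0.8753 -0.0071] deg [50.15 -0.4 ] sd [0.0055 0.0003 0.001  0.1147 0.0065] res [-2.0, -1.9, -0.1, -0.1, -0.4, -0.6, 0.9, -2.4, -0.3, 1.4, -0.1, -0.0, -0.2, -0.8, 2.6, 1.2]
key [ 0.6468 -0.1105  0.1929]
[ 0.61923052 -0.11053465  0.21662319] [ 0.37 -0.19 -0.14  2.24 -0.6   0.32 -0.86] [ 0.44666888  1.01401143 -0.67714445] [ 0.73147205 -0.01069846 -0.68178749]
t [-0.9  0.1 22.6] w [-0.    -0.001 -0.001] deg 0.1
```

>>> jog_arm --increments '[{"tx": 0,"ty": 0,"tz": 6,"wx": 0,"wy": 0,"wz": 0,"gripper": 0},{"tx": 0,"ty": 0,"tz": 12,"wx": 0,"wy": 0,"wz": 0,"gripper": 0},{"tx": 0,"ty": 0,"tz": 18,"wx": 0,"wy": 0,"wz": 0,"gripper": 0},{"tx": 0,"ty": 0,"tz": 22,"wx": 0,"wy": 0,"wz": 0,"gripper": 0},{"tx": 0,"ty": 0,"tz": 22,"wx": 0,"wy": 0,"wz": 0,"gripper": 0}]'

```text
time: 16.35
position: [0.635, -0.109, 0.1998]
tool_rot: [2.877, -0.02, 1.249]
ft_force: [-0.4, 0.4, 0.7]
grip_width: 0.004
grip_force: 0.0
```

>>> jog_arm --increments '[{"tx": 0,"ty": 0,"tz": 1,"wx": 0,"wy": 0,"wz": 0,"gripper": 0},{"tx": 0,"ty": 0,"tz": 2,"wx": 0,"wy": 0,"wz": 0,"gripper": 0},{"tx": 0,"ty": 0,"tz": 3,"wx": 0,"wy": 0,"wz": 0,"gripper": 0},{"tx": 0,"ty": 0,"tz": 4,"wx": 0,"wy": 0,"wz": 0,"gripper": 0},{"tx": 0,"ty": 0,"tz": 5,"wx": 0,"wy": 0,"wz": 0,"gripper": 0}]'

```text
time: 16.77
position: [0.6385, -0.1092, 0.1973]
tool_rot: [2.876, -0.02, 1.251]
ft_force: [-0.4, 0.4, -0.5]
grip_width: 0.007
grip_force: 0.0
```

>>> jog_arm --increments '[{"tx": 0,"ty": 0,"tz": 0.6,"wx": 0,"wy": 0,"wz": 0,"gripper": 0},{"tx": 0,"ty": 0,"tz": 1.2,"wx": 0,"wy": 0,"wz": 0,"gripper": 0},{"tx": 0,"ty": 0,"tz": 1.8,"wx": 0,"wy": 0,"wz": 0,"gripper": 0},{"tx": 0,"ty": 0,"tz": 2.4,"wx": 0,"wy": 0,"wz": 0,"gripper": 0},{"tx": 0,"ty": 0,"tz": 2.4,"wx": 0,"wy": 0,"wz": 0,"gripper": 0}]'

```text
time: 17.18
position: [0.6402, -0.1092, 0.1954]
tool_rot: [2.876, -0.02, 1.25]
ft_force: [0.1, 0.0, 0.5]
grip_width: 0.003
grip_force: 0.0
```

>>> jog_arm --increments '[{"tx": 0,"ty": 0,"tz": 0.5,"wx": 0,"wy": 0,"wz": 0,"gripper": 0},{"tx": 0,"ty": 0,"tz": 1,"wx": 0,"wy": 0,"wz": 0,"gripper": 0},{"tx": 0,"ty": 0,"tz": 1.5,"wx": 0,"wy": 0,"wz": 0,"gripper": 0},{"tx": 0,"ty": 0,"tz": 1.5,"wx": 0,"wy": 0,"wz": 0,"gripper": 0},{"tx": 0,"ty": 0,"tz": 1.5,"wx": 0,"wy": 0,"wz": 0,"gripper": 0}]'

```text
time: 17.6
position: [0.6413, -0.1092, 0.1945]
tool_rot: [2.876, -0.02, 1.25]
ft_force: [0.1, 0.3, -0.2]
grip_width: 0.007
grip_force: 0.0
```

>>> jog_arm --increments '[{"tx": 0,"ty": 0,"tz": 0.5,"wx": 0,"wy": 0,"wz": 0,"gripper": 0},{"tx": 0,"ty": 0,"tz": 1,"wx": 0,"wy": 0,"wz": 0,"gripper": 0},{"tx": 0,"ty": 0,"tz": 1.5,"wx": 0,"wy": 0,"wz": 0,"gripper": 0},{"tx": 0,"ty": 0,"tz": 1.5,"wx": 0,"wy": 0,"wz": 0,"gripper": 0},{"tx": 0,"ty": 0,"tz": 1.5,"wx": 0,"wy": 0,"wz": 0,"gripper": 0}]'

```text
time: 18.02
position: [0.6424, -0.1093, 0.1934]
tool_rot: [2.876, -0.02, 1.25]
ft_force: [0.6, -0.2, 0.4]
grip_width: 0.002
grip_force: 0.0
```

>>> jog_arm --increments '[{"tx": 0,"ty": 0,"tz": 0.4,"wx": 0,"wy": 0,"wz": 0,"gripper": 0},{"tx": 0,"ty": 0,"tz": 0.8,"wx": 0,"wy": 0,"wz": 0,"gripper": 0},{"tx": 0,"ty": 0,"tz": 1.2,"wx": 0,"wy": 0,"wz": 0,"gripper": 0},{"tx": 0,"ty": 0,"tz": 1.2,"wx": 0,"wy": 0,"wz": 0,"gripper": 0},{"tx": 0,"ty": 0,"tz": 1.2,"wx": 0,"wy": 0,"wz": 0,"gripper": 0}]'

```text
time: 18.43
position: [0.6432, -0.1093, 0.1928]
tool_rot: [2.876, -0.02, 1.251]
ft_force: [-5.2, 0.7, 4.1]
grip_width: 0.005
grip_force: 3.1
```

>>> jog_arm --increments '[{"tx": 0,"ty": 0,"tz": 0.2,"wx": 0,"wy": 0,"wz": 0,"gripper": 0},{"tx": 0,"ty": 0,"tz": 0.4,"wx": 0,"wy": 0,"wz": 0,"gripper": 0},{"tx": 0,"ty": 0,"tz": 0.4,"wx": 0,"wy": 0,"wz": 0,"gripper": 0},{"tx": 0,"ty": 0,"tz": 0.4,"wx": 0,"wy": 0,"wz": 0,"gripper": 0},{"tx": 0,"ty": 0,"tz": 0.4,"wx": 0,"wy": 0,"wz": 0,"gripper": 0}]'

```text
time: 18.85
position: [0.6434, -0.1093, 0.1926]
tool_rot: [2.876, -0.02, 1.251]
ft_force: [-5.7, -0.0, 4.5]
grip_width: 0.007
grip_force: 3.5
```

>>> jog_arm --increments '[{"tx": 0,"ty": 0,"tz": 0.2,"wx": 0,"wy": 0,"wz": 0,"gripper": 0},{"tx": 0,"ty": 0,"tz": 0.4,"wx": 0,"wy": 0,"wz": 0,"gripper": 0},{"tx": 0,"ty": 0,"tz": 0.5,"wx": 0,"wy": 0,"wz": 0,"gripper": 0},{"tx": 0,"ty": 0,"tz": 0.5,"wx": 0,"wy": 0,"wz": 0,"gripper": 0},{"tx": 0,"ty": 0,"tz": 0.5,"wx": 0,"wy": 0,"wz": 0,"gripper": 0}]'

```text
time: 19.27
position: [0.6438, -0.1093, 0.1923]
tool_rot: [2.876, -0.02, 1.251]
ft_force: [-6.2, 1.9, 3.9]
grip_width: 0.004
grip_force: 3.9
```

>>> jog_arm --increments '[{"tx": 0,"ty": 0,"tz": 0.2,"wx": 0,"wy": 0,"wz": 0,"gripper": 0},{"tx": 0,"ty": 0,"tz": 0.4,"wx": 0,"wy": 0,"wz": 0,"gripper": 0},{"tx": 0,"ty": 0,"tz": 0.5,"wx": 0,"wy": 0,"wz": 0,"gripper": 0},{"tx": 0,"ty": 0,"tz": 0.5,"wx": 0,"wy": 0,"wz": 0,"gripper": 0},{"tx": 0,"ty": 0,"tz": 0.5,"wx": 0,"wy": 0,"wz": 0,"gripper": 0}]'

```text
time: 19.68
position: [0.6441, -0.1093, 0.1919]
tool_rot: [2.876, -0.02, 1.251]
ft_force: [-6.9, 1.0, 4.8]
grip_width: 0.002
grip_force: 4.4
```

>>> jog_arm --increments '[{"tx": 0,"ty": 0,"tz": 0.2,"wx": 0,"wy": 0,"wz": 0,"gripper": 0},{"tx": 0,"ty": 0,"tz": 0.4,"wx": 0,"wy": 0,"wz": 0,"gripper": 0},{"tx": 0,"ty": 0,"tz": 0.4,"wx": 0,"wy": 0,"wz": 0,"gripper": 0},{"tx": 0,"ty": 0,"tz": 0.4,"wx": 0,"wy": 0,"wz": 0,"gripper": 0},{"tx": 0,"ty": 0,"tz": 0.4,"wx": 0,"wy": 0,"wz": 0,"gripper": 0}]'

```text
time: 20.1
position: [0.6442, -0.1093, 0.1919]
tool_rot: [2.877, -0.02, 1.251]
ft_force: [-10.9, 1.6, 7.3]
grip_width: 0.001
grip_force: 6.8
```

>>> jog_arm --increments '[{"tx": 0,"ty": 0,"tz": 0,"wx": 0,"wy": 0,"wz": 0,"gripper": 0},{"tx": 0,"ty": 0,"tz": 0,"wx": 0,"wy": 0,"wz": 0,"gripper": 0},{"tx": 0,"ty": 0,"tz": 0,"wx": 0,"wy": 0,"wz": 0,"gripper": 0},{"tx": 0,"ty": 0,"tz": 0,"wx": 0,"wy": 0,"wz": 0,"gripper": 0},{"tx": 0,"ty": 0,"tz": 0,"wx": 0,"wy": 0,"wz": 0,"gripper": 0}]'

```text
time: 20.52
position: [0.6442, -0.1093, 0.1919]
tool_rot: [2.877, -0.02, 1.251]
ft_force: [-10.3, 0.1, 7.6]
grip_width: 0.009
grip_force: 6.8
```

>>> jog_arm --increments '[{"tx": 0,"ty": 0,"tz": 0,"wx": 0,"wy": 0,"wz": 0,"gripper": 0},{"tx": 0,"ty": 0,"tz": 0,"wx": 0,"wy": 0,"wz": 0,"gripper": 0},{"tx": 0,"ty": 0,"tz": 0,"wx": 0,"wy": 0,"wz": 0,"gripper": 0},{"tx": 0,"ty": 0,"tz": 0,"wx": 0,"wy": 0,"wz": 0,"gripper": 0},{"tx": 0,"ty": 0,"tz": 0,"wx": 0,"wy": 0,"wz": 0,"gripper": 0}]'

```text
time: 20.93
position: [0.6442, -0.1093, 0.1918]
tool_rot: [2.877, -0.02, 1.251]
ft_force: [-11.2, 1.2, 7.2]
grip_width: 0.011
grip_force: 6.8
```

>>> jog_arm --increments '[{"tx": 0,"ty": 0,"tz": 0,"wx": 0,"wy": 0,"wz": 0,"gripper": 0},{"tx": 0,"ty": 0,"tz": 0,"wx": 0,"wy": 0,"wz": 0,"gripper": 0},{"tx": 0,"ty": 0,"tz": 0,"wx": 0,"wy": 0,"wz": 0,"gripper": 0},{"tx": 0,"ty": 0,"tz": 0,"wx": 0,"wy": 0,"wz": 0,"gripper": 0},{"tx": 0,"ty": 0,"tz": 0,"wx": 0,"wy": 0,"wz": 0,"gripper": 0}]'

```text
time: 21.35
position: [0.6442, -0.1093, 0.1918]
tool_rot: [2.877, -0.02, 1.251]
ft_force: [-11.0, 1.2, 8.1]
grip_width: 0.009
grip_force: 6.8
```

```bash
python3 - <<'E'
from h import *
for i in range(3):
    s=ctrl.get_state();print(s["position"],s["ft_force"],s["time"]);im=vision.get_image("scene")
E
```

```text
[ 0.64418194 -0.1093162   0.19183461] [-10.96513823   1.15714676   8.14141626] 21.35
[ 0.64418172 -0.10930474  0.19183548] [-11.56370614   0.9983449    8.64174643] 21.4
[ 0.64418128 -0.10930829  0.19185265] [-10.92934212   1.22185362   6.82261694] 21.45
```

>>> jog_arm --increments '[{"tx": 0,"ty": 0,"tz": -3,"wx": 0,"wy": 0,"wz": 0,"gripper": 0},{"tx": 0,"ty": 0,"tz": -12,"wx": 0,"wy": 0,"wz": 0,"gripper": 0},{"tx": 0,"ty": 0,"tz": -30,"wx": 0,"wy": 0,"wz": 0,"gripper": 0},{"tx": 0,"ty": 0,"tz": -50,"wx": 0,"wy": 0,"wz": 0,"gripper": 0},{"tx": 0,"ty": 0,"tz": -70,"wx": 0,"wy": 0,"wz": 0,"gripper": 0}]'

```text
time: 21.92
position: [0.5925, -0.1085, 0.2394]
tool_rot: [2.877, -0.02, 1.249]
ft_force: [0.6, 0.1, 0.7]
grip_width: 0.01
grip_force: 0.0
```

>>> jog_arm --increments '[{"tx": 10,"ty": -20,"tz": -12,"wx": 0,"wy": -0.05,"wz": 0,"gripper": 0},{"tx": 20,"ty": -40,"tz": -24,"wx": 0,"wy": -0.12,"wz": 0,"gripper": 0},{"tx": 20,"ty": -60,"tz": -30,"wx": 0,"wy": -0.2,"wz": 0,"gripper": 0},{"tx": 20,"ty": -80,"tz": -30,"wx": 0,"wy": -0.3,"wz": 0,"gripper": 0},{"tx": 20,"ty": -100,"tz": -30,"wx": 0,"wy": -0.4,"wz": 0,"gripper": 0}]'

```text
time: 22.33
position: [0.5861, -0.0085, 0.2768]
tool_rot: [3.066, -0.024, 0.653]
ft_force: [0.4, 1.0, -0.7]
grip_width: 0.007
grip_force: 0.0
```

```bash
python3 - <<'E'
from h import *
print(ctrl.get_state()["position"],ctrl.get_state()["ft_force"])
I={n:vision.get_image(n) for n in ("side","scene")}
B={}
for n,im in I.items():
  cv2.imwrite(f"pics/{n}_end.png",im["color"])
  for t in ("offcut_tall_centre","offcut_small_centre","offcut_flat_centre","push_block_grip","screw_tray_centre","jar_centre","wax_tin_centre","block_plane_centre"):
    print(n,t,[(np.round(x["bbox"]).astype(int).tolist(),round(x["conf"],2)) for x in vision.spot_in(n,t)[:3]])
# tray inner walls at rim height & y-rows in side image
D=I["side"]
c,s=np.cos(-.035),np.sin(-.035)
for l in [(-.105,.065,.05),(.105,.065,.05),(-.099,.059,.006),(.099,.059,.006)]:
    for n in I: print(n,l,proj(I[n],[.482+c*l[0]-s*l[1],-.228+s*l[0]+c*l[1],l[2]]).round(1))
E
```

```text
[ 0.58605351 -0.00850376  0.27680636] [ 0.36495389  1.03358016 -0.67114732]
side offcut_tall_centre [([342, 318, 362, 353], 0.6), ([373, 228, 399, 257], 0.44)]
side offcut_small_centre [([324, 323, 345, 355], 0.62), ([366, 222, 372, 234], 0.57)]
side offcut_flat_centre [([406, 328, 428, 356], 0.97), ([298, 322, 318, 353], 0.83), ([217, 242, 244, 264], 0.63)]
side push_block_grip [([291, 391, 392, 470], 0.61)]
side screw_tray_centre [([267, 224, 318, 262], 0.79)]
side jar_centre [([317, 171, 337, 206], 0.84)]
side wax_tin_centre [([429, 367, 462, 398], 0.86)]
side block_plane_centre [([250, 186, 267, 227], 0.89), ([257, 176, 421, 330], 0.51), ([273, 311, 387, 397], 0.17)]
scene offcut_tall_centre [([274, 168, 384, 295], 0.72), ([361, 232, 377, 246], 0.63)]
scene offcut_small_centre []
scene offcut_flat_centre [([286, 308, 307, 328], 0.72), ([376, 245, 392, 266], 0.57), ([352, 221, 370, 235], 0.44)]
scene push_block_grip [([412, 213, 448, 258], 0.81)]
scene screw_tray_centre [([250, 264, 315, 302], 0.57)]
scene jar_centre [([172, 231, 199, 286], 0.95), ([353, 225, 426, 284], 0.57)]
scene wax_tin_centre [([375, 214, 390, 229], 0.55), ([173, 308, 236, 333], 0.37)]
scene block_plane_centre [([172, 307, 235, 331], 0.61)]
side (-0.105, 0.065, 0.05) [272.6 331.9]
scene (-0.105, 0.065, 0.05) [388.4 264.9]
side (0.105, 0.065, 0.05) [367.1 311. ]
scene (0.105, 0.065, 0.05) [349.9 234.4]
side (-0.099, 0.059, 0.006) [277.1 347.2]
scene (-0.099, 0.059, 0.006) [387.6 276. ]
side (0.099, 0.059, 0.006) [364.1 327.2]
scene (0.099, 0.059, 0.006) [351.9 246.4]
```

```bash
python3 - <<'E'
from h import *
D=vision.get_image("side");S=vision.get_image("scene")
print(tri(S,(384,255.5),D,(308,337.5)), tri(S,(369,239),D,(352,335.5)))
c,s=np.cos(-.035),np.sin(-.035)
# predicted bbox of flat for poses: leaning on wall with angle a, or lying flat
def bb(im,cen,a,dims=(.045,.065,.03),yaw=0):
    P=[]
    for sx in(-1,1):
        for sy in(-1,1):
            for sz in(-1,1):
                v=R.from_euler("z",yaw).apply(R.from_euler("x",a).apply(np.array([sx,sy,sz])*np.array(dims)/2));P.append(proj(im,np.array(cen)+v))
    P=np.array(P);return np.r_[P.min(0),P.max(0)]
obs=np.r_[298,322,318,353,376,245,392,266.]
for name,d in [("65y",(.045,.065,.03)),("45y",(.065,.045,.03))]:
  for a0 in (0,.4,.8,1.2,1.57):
    f=least_squares(lambda q:np.r_[bb(D,q[:3],q[3],d,q[4]),bb(S,q[:3],q[3],d,q[4])]-obs,[.45,-.2,.03,a0,0],loss="soft_l1")
    a=f.x[3];low=f.x[2]-(abs(np.sin(a))*d[1]+abs(np.cos(a))*d[2])/2
    print(name,a0,f.x.round(3),"cost",round(f.cost,1),"low z",round(low,3))
E
```

```text
(array([ 0.44417325, -0.19168204,  0.0405229 ]), np.float64(0.006395367120482825)) (array([ 0.53890813, -0.21067996,  0.04170761]), np.float64(0.00746826057461212))
65y 0 [ 0.449 -0.186  0.038 -0.14  -0.321] cost 9.5 low z 0.018
65y 0.4 [ 0.449 -0.186  0.037  0.487 -0.32 ] cost 12.1 low z 0.008
65y 0.8 [ 0.449 -0.186  0.037  0.708 -0.318] cost 11.5 low z 0.004
65y 1.2 [ 0.445 -0.194  0.044  1.477 -0.32 ] cost 7.7 low z 0.011
65y 1.57 [ 0.445 -0.193  0.044  1.636 -0.323] cost 5.6 low z 0.011
45y 0 [ 0.438 -0.188  0.043 -0.083 -0.525] cost 14.8 low z 0.026
45y 0.4 [ 0.439 -0.188  0.043  0.004 -0.54 ] cost 15.6 low z 0.028
45y 0.8 [ 0.44  -0.19   0.043  1.488 -0.27 ] cost 15.8 low z 0.019
45y 1.2 [ 0.44  -0.19   0.043  1.484 -0.27 ] cost 15.8 low z 0.019
45y 1.57 [ 0.44  -0.19   0.043  1.487 -0.27 ] cost 15.8 low z 0.019
```

```bash
python3 -c "
from h import *
print(ctrl.close_job())"
```

```text
the job is handed in; nothing more can be done
None
```

The job is handed in at about 23 s of the 72 s limit. All three offcuts are in the scrap tray (the flat one appears to be standing on end against the tray wall), and the push block is upright on the bench. The wide key was held at its stop for over a second at about 13 N, and the last detector check showed the other things on the bench where they started.

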